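# Square box-tube lengths and load the drill jig

### The job

Load the drilling jig with all the lengths of box tube lying on the bench (two or three of them), one at a time and longest first: square each one up flat in the fence corner, its long side tight against the long fence and its end tight against the end fence, let go of it there, then pick it up again and slide it under the drill bridge into any free lane, fully home against the stop. Only when all of them are in, throw the clamp lever fully over, away from you. Leave the other things on the bench where they lie.

Things in the scene. Friction and masses are not known exactly. Their poses are not given: they have to be found in the camera images.
- tube_long: a length of bare aluminium rectangular box tube, 160 mm long, 40 mm wide and 20 mm high as it lies flat, about 88 g, both ends alike. Origin: centre of its underside; x along its length, y across its width, z up. It may be absent at some starts.
- tube_mid: a length of bare aluminium rectangular box tube, 135 mm long, 40 mm wide and 20 mm high as it lies flat, about 74 g, both ends alike. Origin: centre of its underside; x along its length, y across its width, z up. It may be absent at some starts.
- tube_short: a length of bare aluminium rectangular box tube, 110 mm long, 40 mm wide and 20 mm high as it lies flat, about 61 g, both ends alike. Origin: centre of its underside; x along its length, y across its width, z up. It may be absent at some starts.
- corner: squaring corner: two steel fences, 16 mm high and thick, bolted to the bench in an L. Origin: inside corner, on the bench; x along the long fence, away from the robot, y away from that fence. Long fence's face: y = 0, from x = -60 mm to 0. End fence's face: x = 0, from y = 0 to 60 mm. A tube of length l squared up has its centre at x = -l/2, y = 20 mm and its near end sticks out past the long fence.
- jig: drilling jig bolted to the bench: three parallel lanes, 48 mm wide, 85 mm apart, floored by the bench, between steel blocks 27 mm high; open towards the robot, closed by a stop at the far end. Origin: on the bench, foot of the stop's face, middle lane; x along the lanes away from the robot, y left. Lane mouths at x = -66 mm. A tube of length l fully home has its centre at x = -l/2.
- bridge (a point): middle of the underside of the jig's aluminium drill bridge, 27 mm above the bench, axes as the jig. The bridge crosses over all three lanes, from x = -60 to -22 mm of the jig; its top is 36 mm above the bench, its brass bushes 40 mm.
- lane_left (a point): foot of the stop's face at the centre line of the left lane (jig y = +85 mm), axes as the jig
- lane_middle (a point): the same for the middle lane (jig y = 0)
- lane_right (a point): the same for the right lane (jig y = -85 mm)
- clamp (a joint): the jig's black clamp lever, on a grey block beside the jig's right end (165 mm right of the middle lane, hinge 20 mm nearer than the stop's face). Angle in rad: 0 leaning towards the robot (open), 0.5 upright, 1.0 fully over away from the robot (clamped); it swings parallel to the lanes with a light friction and stays where it is left.
- clamp_tip (a point): the tip of the clamp lever's 90 mm arm
- wheel: bystander, to be left alone: a small rubber-tyred robot wheel lying flat, 76 mm across, 34 mm high; origin at its underside
- tape_roll: bystander, to be left alone: a grey roll of tape lying flat, 84 mm across, 24 mm high; origin at its underside
- battery: bystander, to be left alone: a battery pack, 110 x 50 x 40 mm; origin at its underside
- screwdriver: bystander, to be left alone: a screwdriver lying down, 160 mm long; origin at its underside
- wrench: bystander, to be left alone: a wrench lying down, 150 mm long; origin at its underside
- gearmotor: bystander, to be left alone: a small gear motor, 95 x 40 x 55 mm (origin under its square gearbox); origin at its underside
Things that resemble listed ones, but are neither listed nor needed, are in the scene too. What is shaped like the tube_long but green is not meant.

How it is judged:
By the outcome, as a careful person would: the job done as asked, in the order asked, and still so for the second after the job is handed in, with the robot touching nothing.
Of tube_long, tube_mid, tube_short only 2 to 3 are there at a start; the rules pass over those that are not, and their reading is None.
At some moment in a run one of tube_long, tube_mid, tube_short may be knocked a few centimetres aside while the robot is not near it.
Once in a run the grip may slacken for a moment while it holds something.
It also fails if it takes over 210 s, if anything falls off the work surface, if the arm or the gripper's body presses on something with over 40 N, if the wrist force passes 120 N, or if a joint passes its speed limit or range.

### The arm

A 6-joint arm with a two-finger parallel gripper is mounted at the origin on the work surface. World frame = base frame: x ahead of the robot, y to its left, z up, the work surface at z = 0. Lengths are in m, angles in rad, forces in N, time in s.
With the tool pointing down it reaches from about 0.375 to 0.975 m from the base axis. Payload 3.8 kg.
Tool frame: the origin (TCP) lies on the centre line of the jaws, within the pads' length; the fingertips stand 17 mm ahead of it and the grasp point (between the pads) lies 2 mm behind it (bot.tip_extent is the distance from the TCP to the fingertips, in m); z points along the fingers, y is the line along which they close (so a half turn about z gives the same grasp; the last joint's range is limited). The gripper opens to 85 mm and grips with 20 to 120 N. Pads are 22 mm wide; open, the fingers measure 114 mm over their backs; the gripper's body (76 mm by 85 mm) begins 54 mm behind the grasp point. The pads swing forward as they close: fully open they stand 13 mm farther back than shut.
Start: joints at [1.115, 0.264, 1.604, -0, 1.274, -0.037], TCP at [0.274, 0.617, 0.248] pointing down, gripper open.
Joint ranges: [-2.63, 2.63], [-0.94, 2.18], [0.31, 2.57], [-1.31, 4.45], [0, 2.66], [-2.55, 2.55]. Speed limits (rad/s): [2.57, 2.57, 3.14, 3.14, 3.14, 3.14].

### API

Orientations are given as a rotation vector (axis times angle).
In Python, from workcell import readout, read_camera, finish_job, bot gives the robot as it stands.
- The arm moves only by the tool jog_arm, never from a script. Its argument "deltas" is one flat list of numbers, 7 for each row, row after row: the shift along the tool's x, y, z in m, then the turn, a rotation vector about the tool's x, y, z in degrees, then the gripper command: -1 is shut, 1 is fully open, values between are in proportion. A call has 1 to 8 rows; each row is the pose to reach, as a shift and turn from the pose commanded when the call began, along the tool's axes at that moment; what a row does not reach only later rows make up. A row lasts 1/10 s, in which the tool goes at most 50 mm and 8.59 degrees, less where a joint would pass 70% of its speed; a pose out of reach is approached as far as the arm can. A call with a gripper value outside its range is refused whole. The fingers move at their own pace and stop on an object; "squeeze" is the grip in N (left out, the last holds). Time passes only in rows, so rows that repeat a pose let the fingers close. It gives the time, the measured TCP pose, the force, the opening and the grip force at its end, in the units of the state.
- readout.read_state(): the state, without advancing time (a new reading comes with each control period).
- read_camera(name): name is "scene" or "top" or "wrist"; returns a dict with "color" (400x640x3 uint8, blue, green, red), "fx", "fy", "cx", "cy" (pixels), "origin" and "attitude" of the camera in the world. Camera axes: x right, y down, z forward; pixel columns grow to the right and rows downward; lengths in m; the calibration is good to about 2 mm. A picture is of the moment at which its call begins. There is no depth.
- finish_job(): hands the job in; it is judged then, once.
The state is a dict: "time": time; "q": joint angles; "joint_vel": joint speeds; "joint_torque": joint torques, N m; "tool_pos": TCP position; "tcp_rot": TCP orientation; "wrist_force": force on the tool from outside, world axes, zero at the start; "torque": the same for the moment, N m; "width": opening from 0.0 (shut) to 1.0 (fully open); "grip_force": force on a finger pad.
Only numpy, scipy, OpenCV 4.12 (cv2) and the standard library are available. Lean on these libraries where they do the work, as an engineer would, in place of code of your own. Each camera call takes 0.05 s, during which the arm holds its last target. There are 200 camera calls.

## Working session

There is one attempt and no reset: what is moved stays moved. The work goes in short steps, Python scripts to look and compute and a tool call to move; the robot and the scene stay as the last step left them, time stands still between calls to the robot, and variables do not carry over. Pictures are saved under pics/ and viewed, at most 14 in all, crops included, and the job is handed in when it is done.

Besides the shell and the picture viewer there is one more tool, called after "Request:" as a command line: name --argument value ..., lists and objects as JSON in quotes. jog_arm: Moves the arm, as the interface text tells. Its arguments: {"type":"object","properties":{"deltas":{"type":"array"},"squeeze":{"type":"number"}},"required":["deltas"]}

```bash
ls; mkdir -p pics
cat > h.py <<'E'
import numpy as np, cv2
from scipy.spatial.transform import Rotation as R
from workcell import readout, read_camera, finish_job, bot
def cam(n):
    c=read_camera(n); a=np.array(c["attitude"],float)
    c["Rm"]=a if a.shape==(3,3) else (R.from_rotvec(a).as_matrix() if a.size==3 else R.from_quat(a).as_matrix())
    return c
def ray(c,px,z):
    px=np.atleast_2d(np.array(px,float))
    d=np.c_[(px[:,0]-c["cx"])/c["fx"],(px[:,1]-c["cy"])/c["fy"],np.ones(len(px))]@c["Rm"].T
    o=np.array(c["origin"]); return o+d*((z-o[2])/d[:,2])[:,None]
def proj(c,p):
    q=(np.atleast_2d(p)-np.array(c["origin"]))@c["Rm"]
    return np.c_[q[:,0]/q[:,2]*c["fx"]+c["cx"],q[:,1]/q[:,2]*c["fy"]+c["cy"]]
E
python3 - <<'E'
from h import *
print(readout.read_state())
for n in("top","scene"):
    c=cam(n); print(n,c["origin"],c["attitude"],c["fx"],c["cx"],c["cy"]); cv2.imwrite(f"pics/{n}0.png",c["color"])
E
```

```text
pics
{'time': 0.0, 'q': array([ 1.11509292e+00,  2.64742032e-01,  1.60539776e+00, -1.75804192e-06,
        1.27369978e+00, -3.69167806e-02]), 'joint_vel': array([-0.00107667,  0.00024147,  0.00135078,  0.00013819,  0.00076785,
       -0.00053766]), 'joint_torque': array([-6.64057534e-04, -5.15107119e+01, -3.67321837e+01, -5.39818686e-06,
        1.27495191e-02,  1.44846950e-05]), 'tool_pos': array([0.27419246, 0.61602975, 0.24695665]), 'tcp_rot': array([-0.65291716, -3.07243554,  0.00342296]), 'wrist_force': array([-0.37794416, -0.70166825, -0.75566203]), 'torque': array([ 0.0050228 , -0.03467822,  0.00624778]), 'grip_force': 0.0, 'width': 0.9945420127971956}
top [0.305307   0.0126225  1.41377542] [-2.18904971  2.1313334  -0.15307261] 510.8130116677855 320.256375352633 205.82167054479982
scene [0.95193795 0.70108644 0.93012391] [-0.78654067 -2.59946065  1.09543132] 438.86130143071176 318.190485036032 197.43352278736612
```

View pics/top0.png

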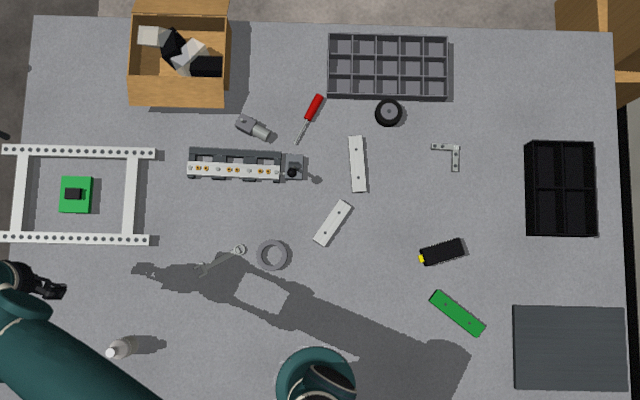

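View pics/scene0.png

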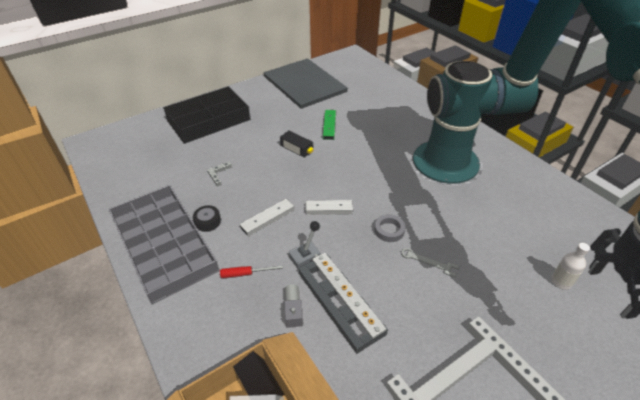

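Top view: white tubes at (358,163) and (333,222), corner at (447,155), jig at (235,167) with lever block at (293,168), green decoy at (457,313). The image's up is world +x and its left is +y.

Run:
```python
from h import *
c=cam("top"); im=c["color"]
g=im.astype(int); m=((g.min(2)>165)&(g.max(2)-g.min(2)<40)).astype(np.uint8)*255
n,l,s,ce=cv2.connectedComponentsWithStats(m)
for i in range(1,n):
    if s[i,4]>150 and s[i,0]>180:
        ys,xs=np.where(l==i); r=cv2.minAreaRect(np.c_[xs,ys].astype(np.float32)); b=cv2.boxPoints(r)
        w=ray(c,b,0.02); e=[np.linalg.norm(w[k]-w[k-1])for k in(1,2)]; k=1 if e[0]>e[1] else 2
        d=w[k]-w[k-1]; print(ce[i],s[i,4],"centre",w.mean(0).round(4),"dims",np.round(e,3),"yaw",np.degrees(np.arctan2(d[1],d[0])).round(1))
crop=lambda x0,y0,x1,y1,f:cv2.resize(im[y0:y1,x0:x1],None,fx=f,fy=f,interpolation=cv2.INTER_CUBIC)
cv2.imwrite("pics/jig.png",crop(175,130,375,255,4))
cv2.imwrite("pics/cor.png",crop(420,130,480,185,10))
```

```text
[192.66169154  46.90049751] 201 centre [0.9338 0.3757 0.02  ] dims [0.057 0.038] yaw -40.8
[356.90227577 162.95448461] 747 centre [ 0.6104 -0.1012  0.02  ] dims [0.039 0.158] yaw -174.7
[232.52953157 169.28818737] 982 centre [0.5821 0.2425 0.02  ] dims [0.038 0.256] yaw -91.4
[331.36476043 222.46676971] 647 centre [ 0.4423 -0.0345  0.02  ] dims [0.132 0.039] yaw -32.9
```

View pics/jig.png

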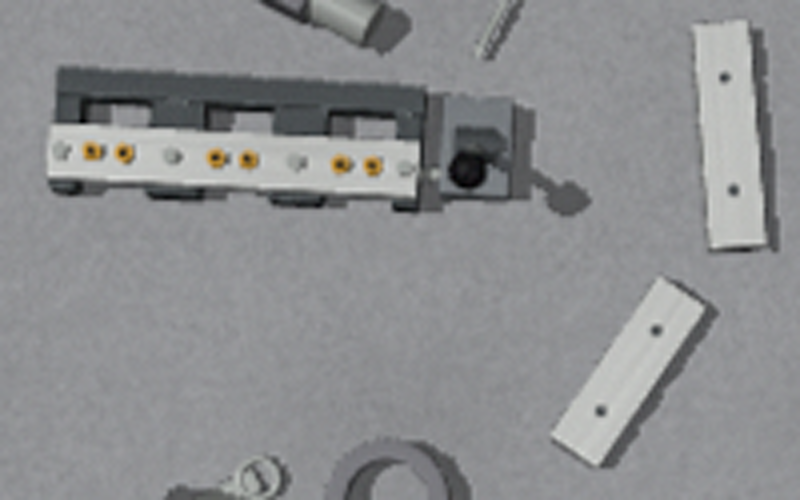

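View pics/cor.png

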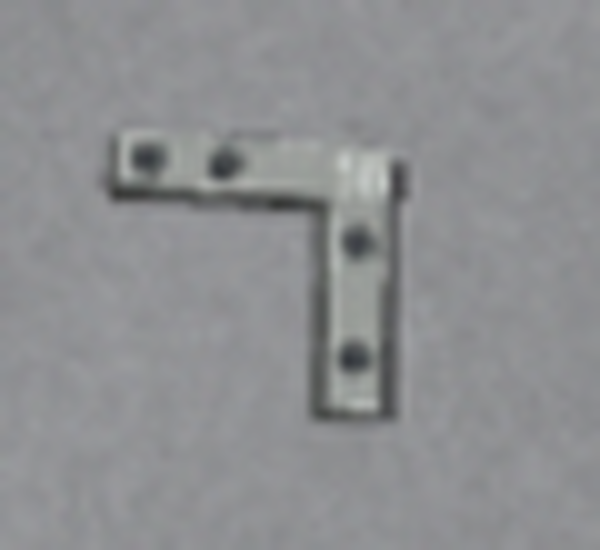

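Crop shows the jig (lane mouths facing robot, lever knob at about (291,172)), both bare tubes with two holes each, and the corner L with inside corner at about (452.5,150). The candidates are (357,163), 158 mm = tube_long; (331,222), 132 mm = tube_mid; and green (457,313), excluded by colour. No third tube is visible.

```bash
cat >> h.py <<'E'
def pose():
    s=readout.read_state(); return s,np.array(s["tool_pos"]),R.from_rotvec(s["tcp_rot"])
def plan(p,yaw):
    """deltas in tool axes to world p with tool down, tool x axis along yaw(deg) (mod 180, nearest)"""
    s,t,r=pose(); x=r.as_matrix()[:,0]; cur=np.degrees(np.arctan2(x[1],x[0]))
    yaw=cur+(yaw-cur+90)%180-90
    a=np.radians(yaw); T=R.from_matrix(np.array([[np.cos(a),np.sin(a),0],[np.sin(a),-np.cos(a),0],[0,0,-1]]).T.T)
    d=r.inv().apply(np.array(p)-t); v=np.degrees((r.inv()*T).as_rotvec())
    print("cur yaw",cur.round(2),"->",np.round(yaw,2),"shift mm",(d*1000).round(1),"rot",v.round(2))
E
python3 - <<'E'
from h import *
print(bot.tip_extent,[a for a in dir(bot) if a[0]!='_'])
c=cam("top"); im=c["color"]; g=im.astype(int)
e=ray(c,[[431.3,149.2],[452.5,150.4],[451.8,171]],0.016)
print("corner",e[1],"end fence yaw",np.degrees(np.arctan2(*(e[0]-e[1])[1::-1])),"long yaw",np.degrees(np.arctan2(*(e[1]-e[2])[1::-1])))
m=((g.min(2)>150)&(np.indices(g.shape[:2])[1]<300)&(np.indices(g.shape[:2])[1]>180)).astype(np.uint8); m[:140]=0;m[200:]=0
m=cv2.morphologyEx(m,cv2.MORPH_CLOSE,np.ones((7,7)));n,l,s,ce=cv2.connectedComponentsWithStats(m);i=1+s[1:,4].argmax()
ys,xs=np.where(l==i); w=ray(c,cv2.boxPoints(cv2.minAreaRect(np.c_[xs,ys].astype(np.float32))),0.036);print(w.round(4))
ctr=w.mean(0); d=w[np.argmax(np.linalg.norm(w-w[0],axis=1)*0+np.array([np.linalg.norm(w[k]-w[0]) for k in range(4)]))]
k=sorted(range(1,4),key=lambda k:np.linalg.norm(w[k]-w[0]))[1]; d=w[k]-w[0]; d=d*np.sign(d[1])
yaw=np.arctan2(d[1],d[0])-np.pi/2; print("jig yaw",np.degrees(yaw),"stop",ctr+0.041*np.array([np.cos(yaw),np.sin(yaw),0]))
plan([0.6104,-0.1012,0.15],5.3)
E
```

```text
0.017 ['MotionError', 'tip_extent']
corner [ 0.65425194 -0.36972784  0.016     ] end fence yaw 88.36579721810186 long yaw -2.3405747278641904
[[0.5285 0.398  0.036 ]
 [0.642  0.3813 0.036 ]
 [0.5887 0.0967 0.036 ]
 [0.476  0.1163 0.036 ]]
jig yaw -10.552610998733794 stop [0.59909957 0.2405504  0.036     ]
cur yaw 156.0 -> 185.3 shift mm [-598.9 -518.6   98.1] rot [ -0.08  -0.03 -29.3 ]
```

Request:
jog_arm --deltas '[-0.6,-0.52,0.0,0,0,-29.3,1,-0.6,-0.52,0.0,0,0,-29.3,1,-0.6,-0.52,0.0,0,0,-29.3,1,-0.6,-0.52,0.0,0,0,-29.3,1,-0.6,-0.52,0.0,0,0,-29.3,1,-0.6,-0.52,0.0,0,0,-29.3,1,-0.6,-0.52,0.0,0,0,-29.3,1,-0.6,-0.52,0.0,0,0,-29.3,1]'

```text
time: 1.0
tool_pos: [0.4442, 0.253, 0.2484]
tcp_rot: [-0.146, 3.138, 0.0]
wrist_force: [0.8, -0.5, -0.9]
width: 1.001
grip_force: 0.0
```

Run:
```python
from h import *
s,t,r=pose();print(s["time"],t,s["q"].round(2));plan([0.6104,-0.1012,0.20],5.3)
c=cam("top"); cv2.imwrite("pics/j.png",c["color"])
g=c["color"].astype(int); m=((g.min(2)>165)&(g.max(2)-g.min(2)<40)).astype(np.uint8)
m[:,:180]=0;m[:,285:]=0;m[:140]=0;m[200:]=0
ys,xs=np.where(m>0); b=cv2.boxPoints(cv2.minAreaRect(np.c_[xs,ys].astype(np.float32)));print(b)
w=ray(c,b,0.036);print(w.round(4),w.mean(0))
```

```text
1.0 [0.44424025 0.25302183 0.24837416] [ 0.47 -0.05  1.95 -0.    1.24 -1.19]
cur yaw -174.68 -> -174.7 shift mm [-132.6 -368.1   48.4] rot [0.01 0.03 0.02]
[[191. 197.]
 [191. 145.]
 [284. 145.]
 [284. 197.]]
[[0.4989 0.3495 0.036 ]
 [0.6434 0.3579 0.036 ]
 [0.6509 0.1023 0.036 ]
 [0.5059 0.0972 0.036 ]] [0.57476455 0.22671657 0.036     ]
```

Request:
jog_arm --deltas '[-0.1326,-0.368,0.05,0,0,0,1,-0.1326,-0.368,0.05,0,0,0,1,-0.1326,-0.368,0.05,0,0,0,1,-0.1326,-0.368,0.05,0,0,0,1,-0.1326,-0.368,0.05,0,0,0,1,-0.1326,-0.368,0.05,0,0,0,1,-0.1326,-0.368,0.05,0,0,0,1,-0.1326,-0.368,0.05,0,0,0,1]'

```text
time: 1.85
tool_pos: [0.6105, -0.1014, 0.1978]
tcp_rot: [0.144, -3.138, 0.0]
wrist_force: [0.8, 1.5, -0.6]
width: 1.0
grip_force: 0.0
```

Request:
jog_arm --deltas '[0,0,0,0,0,0,1,0,0,0,0,0,0,1,0,0,0,0,0,0,1]'

```text
time: 2.15
tool_pos: [0.6095, -0.0983, 0.1981]
tcp_rot: [0.146, -3.137, -0.001]
wrist_force: [0.5, 0.2, -0.2]
width: 0.999
grip_force: 0.0
```

```bash
cat >> h.py <<'E'
def blobs(c,thr,z,box=(0,0,640,400),amin=300,sat=40,show=True):
    g=c["color"].astype(int); m=((g.min(2)>thr)&(g.max(2)-g.min(2)<sat)).astype(np.uint8)
    k=np.zeros_like(m);k[box[1]:box[3],box[0]:box[2]]=1;m*=k
    m=cv2.morphologyEx(m,cv2.MORPH_OPEN,np.ones((3,3)))
    cs,_=cv2.findContours(m,cv2.RETR_EXTERNAL,cv2.CHAIN_APPROX_NONE); out=[]
    for q in cs:
        if cv2.contourArea(q)<amin: continue
        w=ray(c,q[:,0,:],z)[:,:2]; (cx,cy),(a,b),an=cv2.minAreaRect((w*1000).astype(np.float32))
        if a<b: a,b,an=b,a,an+90
        if show: print("px",q[:,0].mean(0).round(0),"ctr",np.round([cx/1000,cy/1000],4),"dims",np.round([a,b],1),"yaw",round((an+90)%180-90,2))
        out.append((cx/1000,cy/1000,a,b,(an+90)%180-90))
    return out
E
python3 - <<'E'
from h import *
s,t,r=pose();print(s["time"],t,s["q"].round(2))
c=cam("top"); blobs(c,165,0.036,(180,140,300,200))
c=cam("wrist"); print(c["origin"]); cv2.imwrite("pics/w1.png",c["color"]); blobs(c,165,0.02)
E
```

```text
2.15 [ 0.60948267 -0.09825368  0.19805803] [-0.2   0.19  1.79  0.    1.16 -1.86]
px [233. 169.] ctr [0.579  0.2411] dims [255.1  37.6] yaw 88.61
[ 0.52854667 -0.10664473  0.32404644]
```

View pics/w1.png

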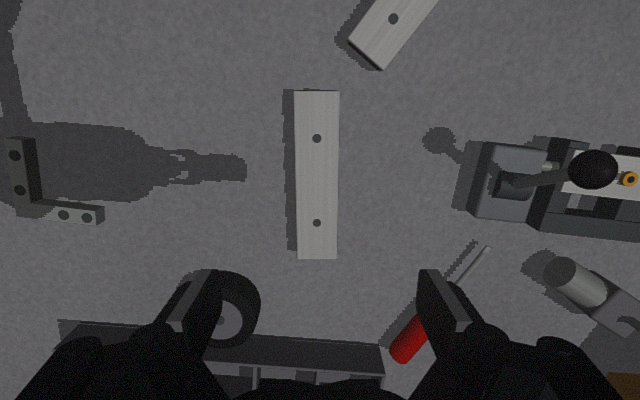

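Wrist view: long tube upright at (317,175), screwdriver (410,345) and wheel (235,305) beyond, lever block (510,180), corner (50,190).

```bash
cat >> h.py <<'E'
def tubes(c,thr=120,box=(0,0,640,400)): return [b for b in blobs(c,thr,0.02,box,show=False) if 33<b[3]<50 and 90<b[2]<175]
E
python3 - <<'E'
from h import *
c=cam("wrist"); g=c["color"][100:250:50,317];print(g, c["color"][200,250])
b=tubes(c,115); print(b)
plan([b[0][0],b[0][1],0.06],b[0][4])
# corner seen in wrist, top z .016
cv2.imwrite("pics/w2.png",cv2.resize(c["color"][120:240,0:120],None,fx=5,fy=5,interpolation=cv2.INTER_CUBIC))
E
```

```text
[[134 134 135]
 [132 132 133]
 [126 131 128]] [106  99 101]
[(0.6083463134765625, -0.10122689819335938, 157.56036376953125, 38.363525390625, 5.2924981117248535)]
cur yaw -174.6 -> -174.71 shift mm [  1.7  -3.3 138.6] rot [0.01 0.02 0.11]
```

Request:
jog_arm --deltas '[0.0137,-0.0033,0.05,0,0,0,1,0.0137,-0.0033,0.1,0,0,0,1,0.0137,-0.0033,0.14,0,0,0,1,0.0137,-0.0033,0.16,0,0,0,1,0.0137,-0.0033,0.17,0,0,0,1,0.0137,-0.0033,0.177,0,0,0,1,0.0137,-0.0033,0.177,0,0,0,1,0.0137,-0.0033,0.177,0,0,0,1]'

```text
time: 3.1
tool_pos: [0.598, -0.1039, 0.023]
tcp_rot: [-0.146, 3.135, -0.001]
wrist_force: [0.4, -0.3, 0.4]
width: 1.0
grip_force: 0.0
```

Request:
jog_arm --deltas '[0,0,0,0,0,0,-1,0,0,0,0,0,0,-1,0,0,0,0,0,0,-1,0,0,0,0,0,0,-1,0,0,0,0,0,0,-1,0,0,0,0,0,0,-1,0,0,0,0,0,0,-1,0,0,0,0,0,0,-1]' --squeeze 40

```text
time: 3.9
tool_pos: [0.5973, -0.104, 0.0222]
tcp_rot: [-0.145, 3.137, -0.001]
wrist_force: [-0.8, 0.5, 5.6]
width: 0.456
grip_force: 42.4
```

Request:
jog_arm --deltas '[0,0,-0.04,0,0,0,-1,0,0,-0.08,0,0,0,-1,0,0,-0.13,0,0,0,-1,0,-0.04,-0.13,0,0,7.3,-1,0.02,-0.09,-0.13,0,0,7.3,-1,0.02,-0.14,-0.13,0,0,7.3,-1,0.02,-0.17,-0.13,0,0,7.3,-1,0.02,-0.17,-0.13,0,0,7.3,-1]'

```text
time: 4.7
tool_pos: [0.5919, -0.2794, 0.1507]
tcp_rot: [0.061, 3.141, -0.003]
wrist_force: [-0.8, 1.0, -0.5]
width: 0.453
grip_force: 41.7
```

Run:
```python
from h import *
s,t,r=pose();print(s["time"],t,s["width"],s["grip_force"])
c=cam("wrist"); cv2.imwrite("pics/w3.png",c["color"])
```

```text
4.7 [ 0.59193385 -0.27941602  0.15074421] 0.4528325241883279 41.72812342643738
```

View pics/w3.png

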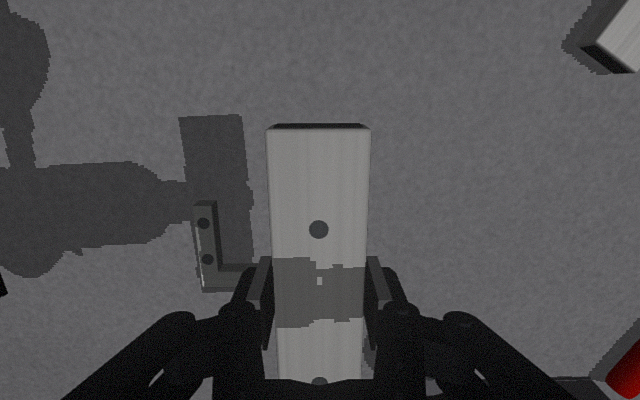

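Wrist view: tube held at (318,230); the corner's long fence at (205,245), end fence starting at (230,267), partly hidden by the finger. I enlarge it.

Run:
```python
from h import *
im=cv2.imread("pics/w3.png")[190:300,170:290]
cv2.imwrite("pics/w3c.png",cv2.convertScaleAbs(cv2.resize(im,None,fx=5,fy=5,interpolation=cv2.INTER_CUBIC),alpha=2.2))
```

```text
(no output)
```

View pics/w3c.png

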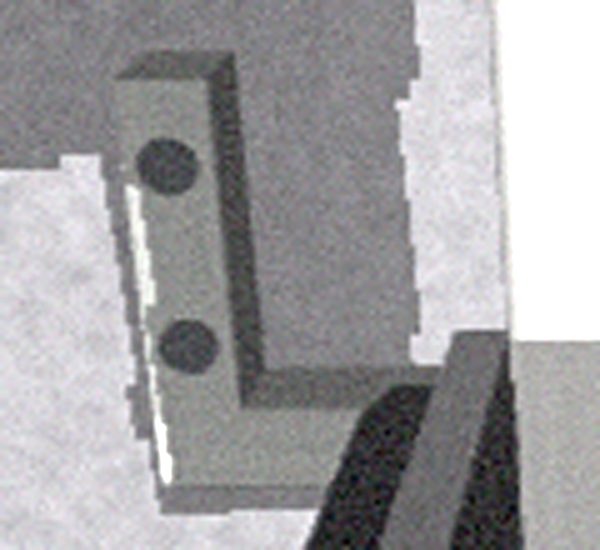

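Run:
```python
from h import *
c=cam("wrist")
a,b,e=ray(c,[[211.6,205.6],[218.2,271.6],[242,271.4]],0.016); f=ray(c,[[223.2,264.4]],0)[0]
print(a,b,e,"foot",f,"len",np.linalg.norm(a-b),"yaw",np.degrees(np.arctan2(*(b-a)[1::-1])), np.degrees(np.arctan2(*(e-b)[1::-1]))-90)
o=(b+f)/2; y=np.radians(-2)
X=np.array([np.cos(y),np.sin(y),0]);Y=np.array([-X[1],X[0],0])
p=o+X*(-0.080-0.012-0.006)+Y*(0.020+0.005); print("pre",p); plan([p[0],p[1],0.05],-2)
```

```text
[ 0.59544234 -0.36477166  0.016     ] [ 0.65543233 -0.36741646  0.016     ] [ 0.65604343 -0.34690502  0.016     ] foot [ 0.65717797 -0.36759049  0.        ] len 0.06004826042449963 yaw -2.524383353054611 -1.70650920114673
pre [ 0.55923734 -0.33909855  0.008     ]
cur yaw 177.89 -> 178.0 shift mm [ 29.8 -65.  100.2] rot [ 0.07 -0.09 -0.11]
```

Request:
jog_arm --deltas '[0.03,-0.04,0,0,0,0,-1,0.03,-0.065,0.02,0,0,0,-1,0.03,-0.065,0.06,0,0,0,-1,0.03,-0.065,0.09,0,0,0,-1,0.03,-0.065,0.11,0,0,0,-1,0.03,-0.065,0.12,0,0,0,-1,0.03,-0.065,0.126,0,0,0,-1,0.03,-0.065,0.127,0,0,0,-1]'

```text
time: 5.6
tool_pos: [0.5604, -0.338, 0.0242]
tcp_rot: [-0.053, -3.141, -0.0]
wrist_force: [0.5, -0.4, -0.0]
width: 0.456
grip_force: 41.7
```

Run:
```python
from h import *
s,t,r=pose();print(s["time"],t,s["width"],s["grip_force"],s["wrist_force"])
plan([0.559,-0.339,0.0225],-2)
c=cam("top"); cv2.imwrite("pics/t3.png",c["color"]); print(tubes(c,165))
```

```text
5.6 [ 0.56041513 -0.33800541  0.02419394] 0.45617690114170967 41.71237885951996 [ 0.4674606  -0.36494688 -0.0139877 ]
cur yaw 178.06 -> 178.0 shift mm [ 1.4 -1.   1.7] rot [ 0.01 -0.01  0.06]
[(0.44294760131835936, -0.03299724578857422, 133.35421752929688, 42.79729080200195, -33.106483459472656), (0.9206531372070312, 0.388513671875, 92.40301513671875, 39.733482360839844, -40.92333984375)]
```

Request:
jog_arm --deltas '[0,0,0.0015,0,0,0,-1,0,-0.0015,0.0015,0,0,0,-1,0,-0.003,0.0015,0,0,0,-1,0,-0.004,0.0015,0,0,0,-1,0,-0.005,0.0015,0,0,0,-1]'

```text
time: 6.15
tool_pos: [0.5601, -0.3441, 0.0231]
tcp_rot: [0.055, 3.141, -0.0]
wrist_force: [0.1, 0.2, -0.7]
width: 0.456
grip_force: 41.7
```

Request:
jog_arm --deltas '[-0.002,0,0,0,0,0,-1,-0.004,0,0,0,0,0,-1,-0.005,0,0,0,0,0,-1,-0.006,0,0,0,0,0,-1,-0.0065,0,0,0,0,0,-1]'

```text
time: 6.65
tool_pos: [0.5646, -0.3439, 0.0224]
tcp_rot: [-0.055, -3.137, -0.001]
wrist_force: [-8.8, -0.8, 3.0]
width: 0.452
grip_force: 42.2
```

Request:
jog_arm --deltas '[0,-0.001,0,0,0,0,-1,0,-0.002,0,0,0,0,-1,0,-0.003,0,0,0,0,-1,0,-0.0035,0,0,0,0,-1]'

```text
time: 7.05
tool_pos: [0.5645, -0.3451, 0.0223]
tcp_rot: [-0.054, -3.136, -0.007]
wrist_force: [-5.4, 6.7, 4.9]
width: 0.455
grip_force: 42.5
```

Run:
```python
from h import *
s,t,r=pose();print(s["time"],t,s["wrist_force"],s["torque"])
c=cam("wrist"); im=c["color"][100:340,130:450]
cv2.imwrite("pics/w4.png",cv2.convertScaleAbs(cv2.resize(im,None,fx=2.5,fy=2.5,interpolation=cv2.INTER_CUBIC),alpha=1.8))
```

```text
7.05 [ 0.56445834 -0.34510796  0.02230822] [-5.4363489   6.7376414   4.91091788] [1.06642026 0.80540596 0.25076728]
```

View pics/w4.png

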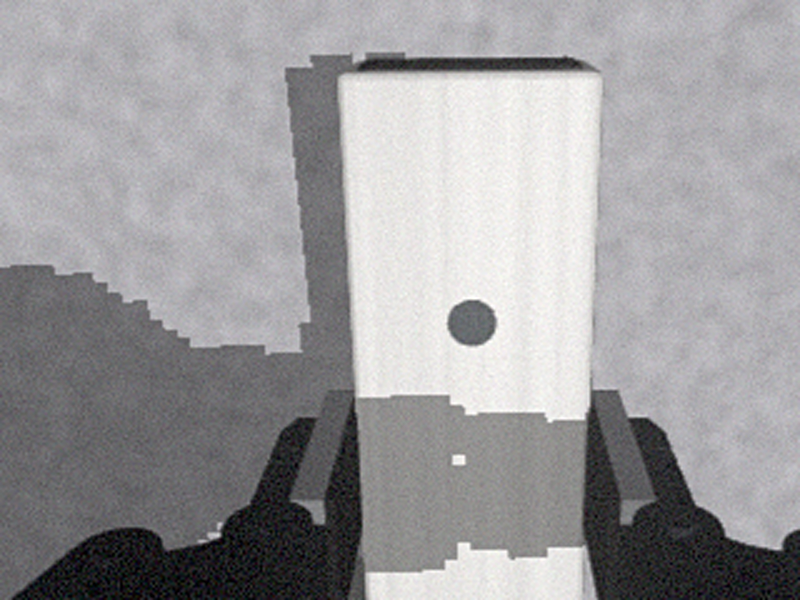

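The tube is in the corner with contact on both fences; I let go, then press it home with shut fingers.

Request:
jog_arm --deltas '[0,0.001,0,0,0,0,-1,0,0.001,0,0,0,0,1,0,0.001,0,0,0,0,1,0,0.001,0,0,0,0,1,0,0.001,0,0,0,0,1,0,0.001,-0.04,0,0,0,1,0,0.001,-0.08,0,0,0,1,0,0.001,-0.08,0,0,0,1]'

```text
time: 7.9
tool_pos: [0.5709, -0.3495, 0.1103]
tcp_rot: [0.055, 3.13, -0.011]
wrist_force: [-0.0, -1.6, 0.7]
width: 1.002
grip_force: 0.0
```

```bash
cat >> h.py <<'E'
CO=np.array([0.656,-0.368,0]); CY=-2.0
JO=np.array([0.620,0.2401,0]); JY=-1.4
def loc(o,yaw,x,y,z):
    a=np.radians(yaw); return o+np.array([x*np.cos(a)-y*np.sin(a),x*np.sin(a)+y*np.cos(a),z])
E
python3 - <<'E'
from h import *
s,t,r=pose();print(s["time"],t,s["width"])
c=cam("wrist"); print(tubes(c)); print("expect ctr",loc(CO,CY,-.08,.02,0))
c=cam("top"); print(tubes(c,160))
plan(loc(CO,CY,-0.045,0.08,0.10),CY); plan(loc(CO,CY,-0.045,0.065,0.024),CY)
E
```

```text
7.9 [ 0.57089088 -0.34953088  0.11029184] 1.0019288343586445
[]
expect ctr [ 0.57674672 -0.34522022  0.        ]
[(0.9206531372070312, 0.388513671875, 92.40301513671875, 39.733482360839844, -40.92333984375)]
cur yaw 178.0 -> 178.0 shift mm [-43.9  62.5   5. ] rot [-0.13  0.21  0.  ]
cur yaw 178.0 -> 178.0 shift mm [-43.6  47.7  81. ] rot [-0.13  0.21  0.  ]
```

Request:
jog_arm --deltas '[-0.02,0.05,0,0,0,0,-1,-0.044,0.062,0,0,0,0,-1,-0.044,0.062,0,0,0,0,-1,-0.044,0.062,0.01,0,0,0,-1,-0.044,0.062,0.04,0,0,0,-1,-0.044,0.062,0.07,0,0,0,-1,-0.044,0.062,0.082,0,0,0,-1,-0.044,0.062,0.082,0,0,0,-1]'

```text
time: 8.8
tool_pos: [0.6101, -0.2862, 0.0188]
tcp_rot: [-0.056, -3.137, -0.003]
wrist_force: [0.1, -0.3, 0.3]
width: 0.0
grip_force: 0.0
```

Request:
jog_arm --deltas '[0,-0.005,0,0,0,0,-1,0,-0.009,0,0,0,0,-1,0,-0.012,0,0,0,0,-1,0,-0.014,0,0,0,0,-1,0,-0.016,0,0,0,0,-1]'

```text
time: 9.3
tool_pos: [0.612, -0.3025, 0.021]
tcp_rot: [0.055, 3.141, -0.0]
wrist_force: [0.1, 0.3, 0.7]
width: 0.001
grip_force: 0.0
```

Request:
jog_arm --deltas '[0,-0.002,-0.001,0,0,0,-1,0,-0.004,-0.001,0,0,0,-1,0,-0.006,-0.001,0,0,0,-1,0,-0.007,-0.001,0,0,0,-1,0,-0.008,-0.001,0,0,0,-1]'

```text
time: 9.8
tool_pos: [0.6117, -0.3101, 0.0218]
tcp_rot: [-0.055, -3.141, -0.0]
wrist_force: [0.2, 0.2, 0.1]
width: -0.001
grip_force: 0.0
```

Request:
jog_arm --deltas '[0,-0.0015,0,0,0,0,-1,0,-0.003,0,0,0,0,-1,0,-0.004,0,0,0,0,-1,0,-0.005,0,0,0,0,-1,0,-0.006,0,0,0,0,-1]'

```text
time: 10.3
tool_pos: [0.6116, -0.3139, 0.0217]
tcp_rot: [-0.056, -3.14, -0.006]
wrist_force: [1.2, 9.8, 2.7]
width: -0.002
grip_force: 5.0
```

Run:
```python
from h import *
s,t,r=pose();print(s["time"],t,s["wrist_force"],s["torque"])
c=cam("wrist"); im=c["color"]
cv2.imwrite("pics/w5.png",cv2.convertScaleAbs(im,alpha=1.8))
```

```text
10.3 [ 0.61156416 -0.3138899   0.02172486] [1.24469649 9.83018674 2.72593582] [ 1.54547811 -0.17785447 -0.00991122]
```

View pics/w5.png

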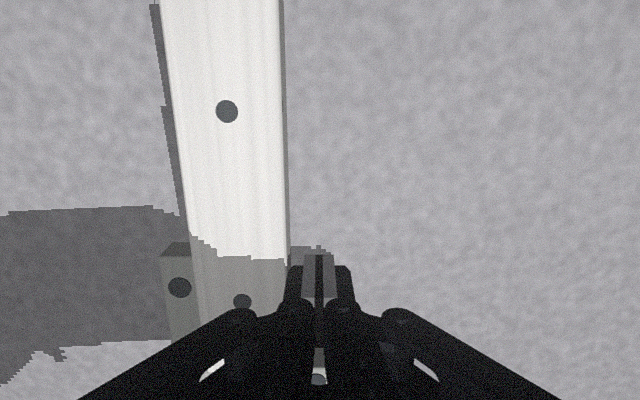

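The fingers press the tube at (287,270) against the long fence; 9.8 N reaction. Now a push on the near end.

Request:
jog_arm --deltas '[0,0.01,0,0,0,0,-1,0,0.015,-0.03,0,0,0,-1,0,0.0,-0.06,0,0,0,-1,0.05,-0.033,-0.06,0,0,0,-1,0.1,-0.033,-0.06,0,0,0,-1,0.14,-0.033,-0.06,0,0,0,-1,0.15,-0.033,-0.06,0,0,0,-1,0.15,-0.033,-0.06,0,0,0,-1]'

```text
time: 11.15
tool_pos: [0.4585, -0.3437, 0.0816]
tcp_rot: [-0.058, -3.14, -0.0]
wrist_force: [0.6, 0.4, 0.2]
width: 0.001
grip_force: 0.0
```

Run:
```python
from h import *
s,t,r=pose();print(s["time"],t)
c=cam("wrist"); print(tubes(c)); plan(loc(CO,CY,-0.18,0.02,0.022),CY)
```

```text
11.15 [ 0.45847671 -0.34365597  0.0815875 ]
[]
cur yaw 177.94 -> 178.0 shift mm [-16.1   3.2  60.2] rot [-0.06  0.07 -0.06]
```

Request:
jog_arm --deltas '[0,0.003,0.03,0,0,0,-1,0,0.003,0.055,0,0,0,-1,0,0.003,0.059,0,0,0,-1,-0.01,0.003,0.059,0,0,0,-1,-0.016,0.003,0.059,0,0,0,-1,-0.018,0.003,0.059,0,0,0,-1,-0.02,0.003,0.059,0,0,0,-1,-0.022,0.003,0.059,0,0,0,-1]'

```text
time: 12.0
tool_pos: [0.4832, -0.3419, 0.0236]
tcp_rot: [0.054, 3.14, -0.001]
wrist_force: [-0.2, -0.8, 0.8]
width: -0.0
grip_force: 0.0
```

Request:
jog_arm --deltas '[-0.001,0,0,0,0,0,-1,-0.002,0,0,0,0,0,-1,-0.003,0,0,0,0,0,-1,-0.004,0,0,0,0,0,-1]'

```text
time: 12.4
tool_pos: [0.4857, -0.3417, 0.0227]
tcp_rot: [-0.054, -3.139, -0.001]
wrist_force: [-5.0, -0.5, 4.3]
width: 0.004
grip_force: 2.4
```

Request:
jog_arm --deltas '[0.01,0,0,0,0,0,-1,0.01,0,-0.05,0,0,0,-1,0.01,0,-0.1,0,0,0,1,0.01,0,-0.15,0,0,0,1,0.01,0,-0.17,0,0,0,1,0.01,0,-0.17,0,0,0,1]'

```text
time: 13.0
tool_pos: [0.4786, -0.3433, 0.1981]
tcp_rot: [0.055, 3.133, -0.009]
wrist_force: [0.3, -0.2, -0.7]
width: 0.679
grip_force: 0.0
```

Run:
```python
from h import *
s,t,r=pose();print(s["time"],t)
c=cam("wrist"); cv2.imwrite("pics/w6.png",c["color"]);print(tubes(c,110), loc(CO,CY,-.08,.02,0)); plan(loc(CO,CY,-0.095,0.02,0.022),CY)
```

```text
13.0 [ 0.47855773 -0.34333742  0.1981369 ]
[(0.576175048828125, -0.3472865905761719, 157.1549072265625, 38.575138092041016, -2.1039047241210938)] [ 0.57674672 -0.34522022  0.        ]
cur yaw 177.99 -> 178.0 shift mm [-83.9   1.  173.4] rot [-0.16  0.23 -0.01]
```

Squared: yaw −2.1°, at the expected place. Re-grip.

Request:
jog_arm --deltas '[-0.04,0,0.03,0,0,0,1,-0.084,0,0.06,0,0,0,1,-0.084,0,0.1,0,0,0,1,-0.084,0,0.14,0,0,0,1,-0.084,0,0.16,0,0,0,1,-0.084,0,0.17,0,0,0,1,-0.084,0,0.174,0,0,0,1,-0.084,0,0.174,0,0,0,1]'

```text
time: 13.85
tool_pos: [0.56, -0.3442, 0.0182]
tcp_rot: [-0.055, -3.14, -0.001]
wrist_force: [0.3, 0.6, 0.4]
width: 1.001
grip_force: 0.0
```

Request:
jog_arm --deltas '[0,0,0,0,0,0,-1,0,0,0,0,0,0,-1,0,0,0,0,0,0,-1,0,0,0,0,0,0,-1,0,0,0,0,0,0,-1,0,0,-0.01,0,0,0,-1,0,0,-0.04,0,0,0,-1,0,0,-0.06,0,0,0,-1]' --squeeze 60

```text
time: 14.65
tool_pos: [0.5607, -0.3444, 0.0803]
tcp_rot: [0.055, 3.141, -0.0]
wrist_force: [1.2, -0.2, -0.0]
width: 0.451
grip_force: 62.5
```

Run:
```python
from h import *
s,t,r=pose();print(s["time"],t,s["width"],s["grip_force"])
c=cam("top"); print(tubes(c,160)); blobs(c,165,0.036,(180,140,300,200))
plan(loc(JO,JY,-0.095-0.090,-0.085,0.12),JY)
```

```text
14.65 [ 0.56065781 -0.3444216   0.08034118] 0.4510293365249506 62.50423192977905
[(0.9206531372070312, 0.388513671875, 92.40301513671875, 39.733482360839844, -40.92333984375)]
px [234. 169.] ctr [0.579  0.2411] dims [255.1  37.7] yaw 88.57
cur yaw 178.01 -> 178.6 shift mm [147.3 500.6 -38.2] rot [-0.21  0.34 -0.59]
```

Run:
```python
from h import *
plan(loc(JO,JY,-0.185,0.085,0.13),JY)
```

```text
cur yaw 178.01 -> 178.6 shift mm [149.  670.5 -48.8] rot [-0.21  0.34 -0.59]
```

Request:
jog_arm --deltas '[0.01,0.04,-0.05,0,0,-0.6,-1,0.02,0.085,-0.05,0,0,-0.6,-1,0.03,0.13,-0.05,0,0,-0.6,-1,0.04,0.175,-0.05,0,0,-0.6,-1,0.05,0.22,-0.05,0,0,-0.6,-1,0.06,0.265,-0.05,0,0,-0.6,-1,0.07,0.31,-0.05,0,0,-0.6,-1,0.08,0.355,-0.05,0,0,-0.6,-1]'

```text
time: 15.5
tool_pos: [0.492, 0.015, 0.1287]
tcp_rot: [0.039, 3.141, 0.0]
wrist_force: [1.0, 0.3, -1.7]
width: 0.451
grip_force: 62.5
```

Request:
jog_arm --deltas '[0.01,0.04,0,0,0,0,-1,0.02,0.085,0,0,0,0,-1,0.03,0.13,0,0,0,0,-1,0.04,0.175,0,0,0,0,-1,0.05,0.22,0,0,0,0,-1,0.06,0.265,0,0,0,0,-1,0.07,0.3,0,0,0,0,-1,0.07,0.315,0,0,0,0,-1]'

```text
time: 16.3
tool_pos: [0.4292, 0.3326, 0.1287]
tcp_rot: [-0.033, -3.141, -0.001]
wrist_force: [0.4, 0.1, -0.9]
width: 0.441
grip_force: 140.5
```

Run:
```python
from h import *
s,t,r=pose();print(s["time"],t,s["width"],s["grip_force"]);plan(loc(JO,JY,-0.185,0.085,0.13),JY)
c=cam("top");print(tubes(c,160))
c=cam("wrist"); cv2.imwrite("pics/w7.png",cv2.convertScaleAbs(c["color"],alpha=1.6))
```

```text
16.3 [0.42916138 0.33260981 0.12866821] 0.44060749723357456 140.47282255254686
cur yaw 178.78 -> 178.6 shift mm [-8.  -2.8 -1.3] rot [ 0.04 -0.02  0.18]
[(0.9200025024414062, 0.3890699462890625, 90.69107055664062, 39.721866607666016, -40.923343658447266)]
```

View pics/w7.png

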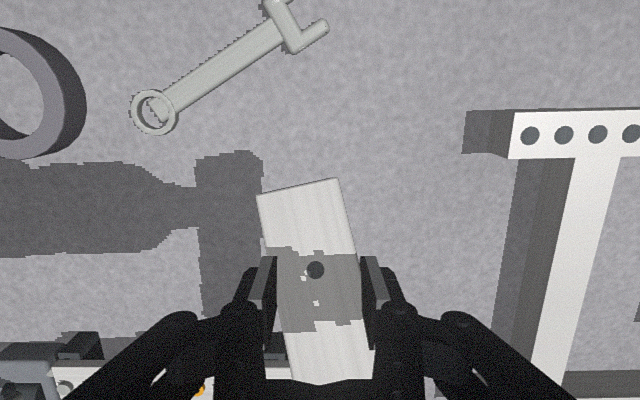

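The grip slackened: the tube has turned about 12° in the jaws and its near end (300,187) hangs lower. I'll set it down on the free bench here and re-grip.

Request:
jog_arm --deltas '[0,0,0.03,0,0,0,-1,0,0,0.045,0,0,0,-1,0,0,0.055,0,0,0,-1,0,0,0.06,0,0,0,-1,0,0,0.064,0,0,0,-1,0,0,0.068,0,0,0,-1]' --squeeze 25

```text
time: 17.0
tool_pos: [0.4312, 0.3299, 0.0612]
tcp_rot: [0.039, 3.14, 0.001]
wrist_force: [-0.6, -0.2, -0.8]
width: 0.44
grip_force: 140.5
```

Run:
```python
from h import *
s,t,r=pose();print(s["time"],t,s["width"],s["grip_force"],s["wrist_force"])
c=cam("wrist"); cv2.imwrite("pics/w8.png",cv2.convertScaleAbs(c["color"],alpha=1.6))
c=cam("scene"); p=proj(c,t)[0].astype(int); print(p)
x,y=max(p[0]-80,0),max(p[1]-60,0); cv2.imwrite("pics/s8.png",cv2.resize(c["color"][y:y+120,x:x+160],None,fx=5,fy=5,interpolation=cv2.INTER_CUBIC))
```

```text
17.0 [0.43122955 0.32990416 0.06117823] 0.4404999730084561 140.50733651965857 [-0.61750857 -0.22163419 -0.82277884]
[420 282]
```

View pics/s8.png

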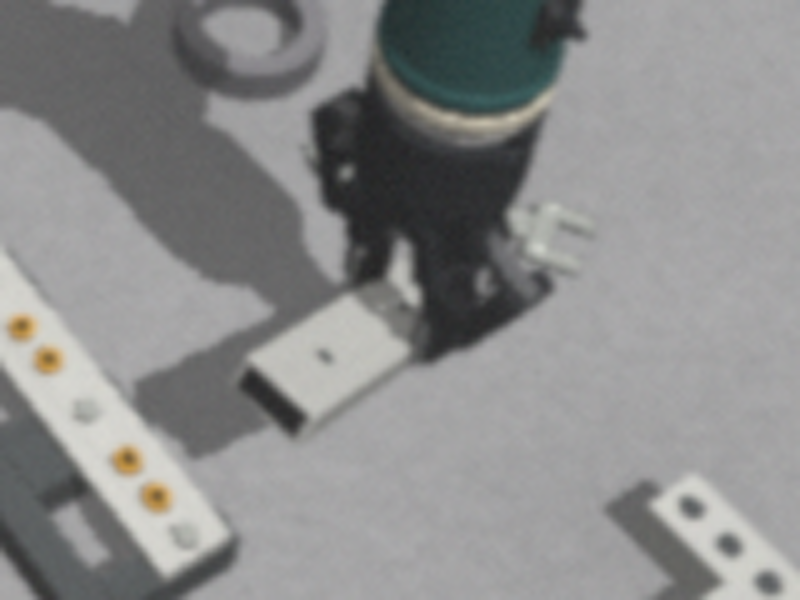

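Scene crop: tube held at about (325,355), clear of bridge, wrench and frame, roughly level. Lower on.

Request:
jog_arm --deltas '[0,0,0.004,0,0,0,-1,0,0,0.008,0,0,0,-1,0,0,0.012,0,0,0,-1,0,0,0.016,0,0,0,-1,0,0,0.02,0,0,0,-1]'

```text
time: 17.6
tool_pos: [0.4336, 0.3301, 0.0428]
tcp_rot: [0.035, 3.136, 0.0]
wrist_force: [4.8, -6.3, 13.9]
width: 0.439
grip_force: 141.7
```

Request:
jog_arm --deltas '[0,0,-0.002,0,0,0,-0.1,0,0,-0.002,0,0,0,0.0,0,0,-0.002,0,0,0,0.2,0,0,-0.002,0,0,0,1,0,0,-0.002,0,0,0,1,0,0,-0.002,0,0,0,1,0,0,-0.05,0,0,0,1,0,0,-0.1,0,0,0,1]'

```text
time: 18.4
tool_pos: [0.4286, 0.3285, 0.1392]
tcp_rot: [-0.038, -3.136, 0.006]
wrist_force: [0.1, -0.0, 0.3]
width: 1.005
grip_force: 0.0
```

Request:
jog_arm --deltas '[0.04,0,-0.05,0,0,0,1,0.06,0,-0.08,0,0,0,1,0.06,0,-0.08,0,0,0,1]'

```text
time: 18.7
tool_pos: [0.3711, 0.3338, 0.2277]
tcp_rot: [0.036, 3.134, 0.012]
wrist_force: [0.8, 0.6, 0.9]
width: 1.0
grip_force: 0.0
```

Run:
```python
from h import *
s,t,r=pose();print(s["time"],t,s["width"],s["grip_force"],s["wrist_force"])
c=cam("wrist"); cv2.imwrite("pics/w9.png",cv2.convertScaleAbs(c["color"],alpha=1.6)); b=tubes(c,112); print(b)
blobs(c,112,0.02)
```

```text
18.7 [0.37105142 0.33375071 0.22772927] 1.0002331190258282 0.0 [0.79194944 0.6464099  0.89467628]
[]
px [617. 367.] ctr [0.6304 0.6962] dims [57.6 29.6] yaw 89.93
px [288. 316.] ctr [0.5045 0.2835] dims [213.9 173.8] yaw -1.75
px [527. 211.] ctr [0.4631 0.5622] dims [199.2 190.5] yaw 89.94
```

Run:
```python
from h import *
c=cam("wrist")
for th in(118,124,130):
    print(th); blobs(c,th,0.02,(150,0,440,400),800)
c=cam("top"); print("top");blobs(c,160,0.02,(150,175,300,260))
```

```text
118
px [312. 272.] ctr [0.4888 0.3214] dims [178.8  41. ] yaw -6.28
124
px [319. 252.] ctr [0.4554 0.3284] dims [109.7  31.9] yaw -9.47
130
top
px [201. 204.] ctr [0.4818 0.3257] dims [158.1  41. ] yaw -4.28
```

View pics/w9.png

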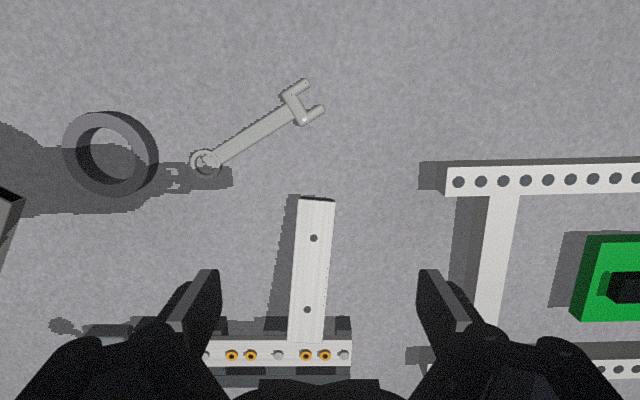

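The tube lies flat at (315,255), its far end just at the left lane's mouth. Re-grip, 15 mm behind its centre.

Run:
```python
from h import *
plan([0.467,0.3268,0.019],-4.3)
```

```text
cur yaw 178.64 -> 175.7 shift mm [-96.5  -2.2 201.7] rot [0.01 0.03 2.94]
```

Request:
jog_arm --deltas '[-0.05,-0.002,0.03,0,0,2.9,1,-0.0965,-0.002,0.06,0,0,2.9,1,-0.0965,-0.002,0.1,0,0,2.9,1,-0.0965,-0.002,0.14,0,0,2.9,1,-0.0965,-0.002,0.17,0,0,2.9,1,-0.0965,-0.002,0.19,0,0,2.9,1,-0.0965,-0.002,0.2,0,0,2.9,1,-0.0965,-0.002,0.2,0,0,2.9,1]'

```text
time: 19.65
tool_pos: [0.465, 0.3252, 0.0173]
tcp_rot: [-0.118, -3.134, 0.006]
wrist_force: [-0.4, 0.6, -0.2]
width: 1.0
grip_force: 0.0
```

Request:
jog_arm --deltas '[0,0,0,0,0,0,-1,0,0,0,0,0,0,-1,0,0,0,0,0,0,-1,0,0,0,0,0,0,-1,0,0,0,0,0,0,-1,0,0,0,0,0,0,-1]' --squeeze 60

```text
time: 20.25
tool_pos: [0.4682, 0.3278, 0.0225]
tcp_rot: [0.117, 3.137, 0.003]
wrist_force: [-0.7, 0.5, 6.4]
width: 0.461
grip_force: 59.5
```

Run:
```python
from h import *
s,t,r=pose();print(s["time"],t,s["width"],s["grip_force"],s["wrist_force"])
plan(loc(JO,JY,-0.095-0.1,0.085,0.021),JY)
```

```text
20.25 [0.46818594 0.32777682 0.02252861] 0.4613476993125379 59.53127861022949 [-0.68357106  0.47609869  6.38699289]
cur yaw 175.71 -> 178.6 shift mm [41.1 -1.   1.4] rot [ 0.1   0.15 -2.88]
```

Request:
jog_arm --deltas '[0.01,0,-0.003,0,0,0,-1,0.03,-0.001,-0.003,0,0,-1.5,-1,0.041,-0.001,-0.003,0,0,-2.9,-1,0.041,-0.001,-0.002,0,0,-2.9,-1,0.041,-0.001,-0.002,0,0,-2.9,-1]'

```text
time: 20.75
tool_pos: [0.4256, 0.329, 0.0226]
tcp_rot: [-0.037, -3.141, 0.0]
wrist_force: [1.2, 0.2, -1.5]
width: 0.458
grip_force: 59.7
```

Run:
```python
from h import *
for i in range(2):
    c=cam("top"); s,t,r=pose();print(s["time"],t,s["width"],s["grip_force"],s["wrist_force"])
blobs(c,160,0.02,(150,184,300,260)); print(loc(JO,JY,-.18,.085,0))
plan(loc(JO,JY,-0.095-0.05,0.085,0.021),JY)
```

```text
20.8 [0.42628541 0.32920936 0.02281445] 0.45366548616652225 59.68079209327698 [ 0.67804803  0.39435842 -0.57855805]
20.85 [0.42662676 0.32927886 0.02289042] 0.4570971634277203 59.680888652801514 [-0.64523083 -0.58407673 -1.40578201]
[0.44213047 0.32947242 0.        ]
cur yaw 178.6 -> 178.6 shift mm [-50.5   0.6   1.9] rot [ 0.02  0.05 -0.  ]
```

Request:
jog_arm --deltas '[-0.01,0,0.001,0,0,0,-1,-0.02,0.0,0.001,0,0,0,-1,-0.03,0.0,0.001,0,0,0,-1,-0.04,0.0,0.001,0,0,0,-1,-0.05,0.0,0.001,0,0,0,-1,-0.06,0.0,0.001,0,0,0,-1]'

```text
time: 21.45
tool_pos: [0.4724, 0.3268, 0.02]
tcp_rot: [-0.049, -3.11, 0.008]
wrist_force: [-50.1, 11.1, 23.1]
width: 0.456
grip_force: 62.2
```

Request:
jog_arm --deltas '[0.02,0,0,0,0,0,-1,0.03,0.0,0,0,0,0,-1,0.03,0.0,0,0,0,0,-1]'

```text
time: 21.75
tool_pos: [0.4556, 0.3282, 0.0216]
tcp_rot: [-0.037, -3.141, 0.0]
wrist_force: [0.2, -0.4, -0.6]
width: 0.457
grip_force: 60.7
```

Run:
```python
from h import *
s,t,r=pose();print(s["time"],t,s["width"],s["grip_force"],s["wrist_force"])
w=cam("wrist"); c=cam("scene"); p=loc(JO,JY,-.09,.085,0.02); p=proj(c,p)[0].astype(int); x,y=p[0]-60,p[1]-45
a=cv2.resize(c["color"][y:y+90,x:x+120],(400,300),interpolation=cv2.INTER_CUBIC)
b=cv2.resize(cv2.convertScaleAbs(w["color"][130:400,140:500],alpha=1.6),(400,300))
d=cam("top");e=cv2.resize(d["color"][150:240,160:280],(400,300),interpolation=cv2.INTER_CUBIC)
cv2.imwrite("pics/m1.png",np.vstack([np.hstack([a,b]),np.hstack([e,e*0])]))
blobs(d,160,0.02,(150,184,300,260))
```

```text
21.75 [0.45563905 0.32817381 0.02163878] 0.45671868339837757 60.66272020339966 [ 0.21084066 -0.39581922 -0.60357764]
```

View pics/m1.png

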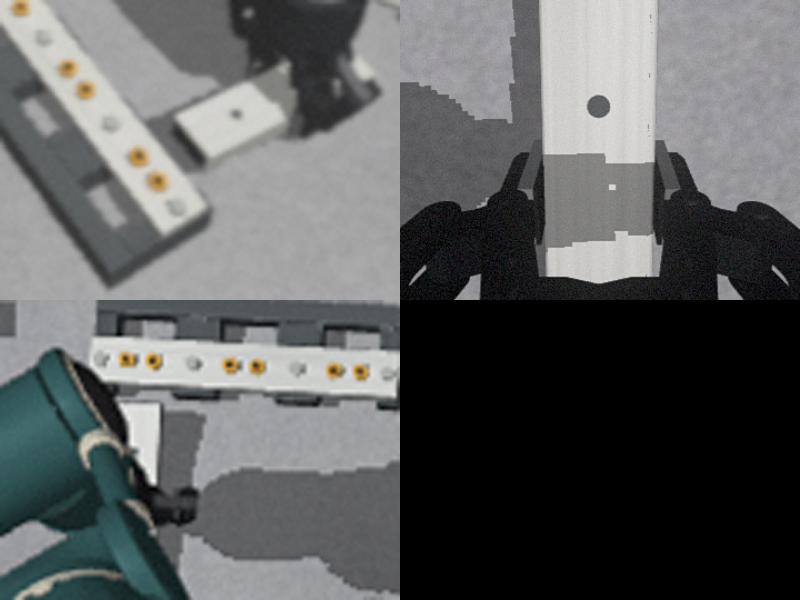

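The tube looks centred on the left lane; the stop came at the bridge's front edge, so its far end must sit high (pitched in the grip). Release flat on the bench and re-grip slightly higher.

Request:
jog_arm --deltas '[0,0,0,0,0,0,0.2,0,0,0,0,0,0,0.2,0,0,0,0,0,0,0.3,0,0,-0.003,0,0,0,0.3,0,0,-0.003,0,0,0,0.3]'

```text
time: 22.4
tool_pos: [0.4565, 0.3285, 0.0253]
tcp_rot: [0.038, 3.141, 0.001]
wrist_force: [0.7, -0.8, 0.5]
width: 0.65
grip_force: 0.0
```

Request:
jog_arm --deltas '[0,0,0,0,0,0,0,0,0,0,0,0,0,-1,0,0,0,0,0,0,-1,0,0,0,0,0,0,-1,0,0,0,0,0,0,-1,0,0,0,0,0,0,-1]' --squeeze 50

```text
time: 23.0
tool_pos: [0.4564, 0.3286, 0.0253]
tcp_rot: [0.038, 3.141, 0.001]
wrist_force: [-0.3, -0.2, 5.1]
width: 0.452
grip_force: 51.7
```

Run:
```python
from h import *
s,t,r=pose();print(s["time"],t,s["width"],s["grip_force"],s["wrist_force"])
plan(loc(JO,JY,-0.095,0.085,0.021),JY)
```

```text
23.0 [0.45644639 0.32857955 0.02525872] 0.45210190960862695 51.707748770713806 [-0.30924259 -0.18838944  5.05925699]
cur yaw 178.61 -> 178.6 shift mm [-70.7   0.5   4.3] rot [0.03 0.04 0.01]
```

Request:
jog_arm --deltas '[-0.005,0,0,0,0,0,-1,-0.01,0.0,0,0,0,0,-1,-0.015,0.0,0,0,0,0,-1,-0.02,0.0,0,0,0,0,-1]'

```text
time: 23.4
tool_pos: [0.4743, 0.3279, 0.0253]
tcp_rot: [-0.039, -3.138, 0.001]
wrist_force: [-7.5, -0.3, 11.1]
width: 0.448
grip_force: 52.5
```

Request:
jog_arm --deltas '[-0.002,0,-0.0005,0,0,0,-1,-0.004,0.0,-0.0005,0,0,0,-1,-0.006,0.0,-0.0005,0,0,0,-1]'

```text
time: 23.7
tool_pos: [0.4807, 0.3276, 0.0253]
tcp_rot: [-0.039, -3.139, 0.001]
wrist_force: [-5.0, -0.3, 7.2]
width: 0.452
grip_force: 52.1
```

Sliding freely under the bridge now. Continue.

Request:
jog_arm --deltas '[-0.006,0,-0.0005,0,0,0,-1,-0.012,0.0,-0.0005,0,0,0,-1,-0.018,0.0,-0.0005,0,0,0,-1,-0.022,0.0,-0.0005,0,0,0,-1,-0.026,0.0,-0.0005,0,0,0,-1]'

```text
time: 24.2
tool_pos: [0.5084, 0.3268, 0.0253]
tcp_rot: [-0.039, -3.141, 0.001]
wrist_force: [-0.6, 0.6, -1.1]
width: 0.451
grip_force: 51.2
```

Request:
jog_arm --deltas '[-0.005,0,0,0,0,0,-1,-0.009,0.0,0,0,0,0,-1,-0.012,0.0,0,0,0,0,-1]'

```text
time: 24.5
tool_pos: [0.5205, 0.3266, 0.0256]
tcp_rot: [0.039, 3.141, -0.0]
wrist_force: [0.2, 0.5, -0.8]
width: 0.449
grip_force: 51.1
```

Request:
jog_arm --deltas '[-0.002,0,0,0,0,0,-1,-0.004,0.0,0,0,0,0,-1,-0.0055,0.0,0,0,0,0,-1,-0.007,0.0,0,0,0,0,-1]'

```text
time: 24.9
tool_pos: [0.5271, 0.3266, 0.0258]
tcp_rot: [-0.038, -3.141, 0.0]
wrist_force: [-0.3, -0.7, -0.6]
width: 0.448
grip_force: 51.1
```

Request:
jog_arm --deltas '[-0.001,0,0,0,0,0,-1,-0.002,0.0,0,0,0,0,-1,-0.003,0.0,0,0,0,0,-1,-0.004,0.0,0,0,0,0,-1,-0.005,0.0,0,0,0,0,-1]'

```text
time: 25.4
tool_pos: [0.5291, 0.3265, 0.0254]
tcp_rot: [-0.039, -3.135, 0.001]
wrist_force: [-10.7, 1.9, 6.0]
width: 0.452
grip_force: 51.9
```

Request:
jog_arm --deltas '[0,0,0,0,0,0,1,0,0,0,0,0,0,1,0,0,0,0,0,0,1,0,0,0,0,0,0,1,0,0,-0.04,0,0,0,1,0.04,0,-0.06,0,0,0,-1,0.09,0,-0.06,0,0,0,-1,0.1,0,-0.06,0,0,0,-1]'

```text
time: 26.2
tool_pos: [0.4277, 0.328, 0.0856]
tcp_rot: [-0.036, -3.138, 0.002]
wrist_force: [-0.8, 0.7, -0.6]
width: 0.516
grip_force: 0.0
```

Request:
jog_arm --deltas '[0,0,0,0,0,0,-1,0,0,0,0,0,0,-1,0,0,0.03,0,0,0,-1,0,0,0.055,0,0,0,-1,0,0,0.061,0,0,0,-1,-0.008,0,0.061,0,0,0,-1,-0.012,0,0.061,0,0,0,-1,-0.016,0,0.061,0,0,0,-1]'

```text
time: 27.0
tool_pos: [0.4502, 0.3293, 0.0263]
tcp_rot: [0.039, 3.139, 0.003]
wrist_force: [-9.8, 1.9, 1.9]
width: 0.002
grip_force: 5.8
```

Request:
jog_arm --deltas '[0.01,0,0,0,0,0,-1,0.01,0,-0.05,0,0,0,1,0.01,-0.04,-0.1,0,0,0,1,0.01,-0.08,-0.15,0,0,0,1,0.01,-0.12,-0.17,0,0,0,1,0.01,-0.16,-0.17,0,0,0,1,0.01,-0.2,-0.17,0,0,0,1,0.01,-0.22,-0.17,0,0,0,1]'

```text
time: 27.8
tool_pos: [0.4323, 0.1061, 0.1965]
tcp_rot: [0.041, 3.138, -0.001]
wrist_force: [-0.1, 0.6, 0.3]
width: 0.998
grip_force: 0.0
```

Run:
```python
from h import *
s,t,r=pose();print(s["time"],t)
c=cam("top"); blobs(c,160,0.02); w=cam("wrist"); print("wrist"); blobs(w,115,0.02,amin=1500)
cv2.imwrite("pics/t4.png",c["color"]);cv2.imwrite("pics/w10.png",w["color"])
plan([0.442,-0.034,0.2],-33)
```

```text
27.8 [0.43234948 0.10612573 0.19650678]
px [201. 193.] ctr [0.5121 0.3264] dims [98.8 41.2] yaw -1.26
px [231. 167.] ctr [0.591  0.2434] dims [257.8  55.6] yaw 88.57
px [ 78. 193.] ctr [0.5026 0.6724] dims [421.4 273.6] yaw -89.77
px [187.  52.] ctr [0.9213 0.3879] dims [90.7 39.7] yaw -40.92
px [147.  35.] ctr [0.9655 0.5048] dims [53.7 53.4] yaw 88.42
wrist
px [538. 322.] ctr [0.5958 0.3222] dims [116.   44.5] yaw 88.53
px [376. 324.] ctr [0.5883 0.1581] dims [88.1 38. ] yaw 88.53
px [548. 253.] ctr [0.5119 0.325 ] dims [99.2 38.1] yaw -1.7
px [188. 155.] ctr [ 0.4057 -0.0117] dims [50.1 38.3] yaw -33.16
cur yaw 178.4 -> 147.0 shift mm [ -13.7 -140.4   -4.3] rot [2.00e-02 1.20e-01 3.14e+01]
```

Request:
jog_arm --deltas '[0,-0.03,0,0,0,8,1,0,-0.06,0,0,0,16,1,0,-0.1,0,0,0,24,1,-0.01,-0.13,0,0,0,31.4,1,-0.01,-0.135,0,0,0,31.4,1,-0.01,-0.135,0,0,0,31.4,1,-0.01,-0.135,0,0,0,31.4,1]'

```text
time: 28.6
tool_pos: [0.4392, -0.0252, 0.1947]
tcp_rot: [-0.884, -3.014, -0.001]
wrist_force: [-0.1, 0.1, 0.2]
width: 0.999
grip_force: 0.0
```

Run:
```python
from h import *
s,t,r=pose();print(s["time"],t)
w=cam("wrist"); b=tubes(w,115); print(b)
if b:
    b=b[0]; plan(loc(np.array([b[0],b[1],0]),b[4],-0.020,0,0.023),b[4])
```

```text
28.6 [ 0.43921935 -0.02516258  0.19470824]
[(0.587276611328125, 0.1720415496826172, 106.23848724365234, 38.75545883178711, 88.24870300292969), (0.4407952270507812, -0.0343113899230957, 132.93190002441406, 38.332672119140625, -32.87079620361328)]
cur yaw 147.33 -> 88.25 shift mm [-28.6 228.6 171.8] rot [ 1.000e-02 -4.000e-02  5.908e+01]
```

Run:
```python
from h import *
s,t,r=pose();print(t)
plan(loc(np.array([0.4408,-0.0343,0]),-33,-0.020,0,0.023),-33)
```

```text
[ 0.43921772 -0.02504668  0.19470528]
cur yaw 147.33 -> 147.0 shift mm [ 13.6  -6.9 171.7] rot [ 0.03 -0.03  0.33]
```

Request:
jog_arm --deltas '[0.0136,-0.007,0.05,0,0,0.3,1,0.0136,-0.007,0.09,0,0,0.3,1,0.0136,-0.007,0.13,0,0,0.3,1,0.0136,-0.007,0.155,0,0,0.3,1,0.0136,-0.007,0.168,0,0,0.3,1,0.0136,-0.007,0.172,0,0,0.3,1,0.0136,-0.007,0.172,0,0,0.3,1,0.0136,-0.007,0.172,0,0,0.3,1]'

```text
time: 29.45
tool_pos: [0.4251, -0.0245, 0.0237]
tcp_rot: [0.893, 3.01, 0.001]
wrist_force: [0.1, 0.0, -0.1]
width: 1.001
grip_force: 0.0
```

Request:
jog_arm --deltas '[0,0,0,0,0,0,0,0,0,0,0,0,0,-1,0,0,0,0,0,0,-1,0,0,0,0,0,0,-1,0,0,0,0,0,0,-1,0,0,0,0,0,0,-1]' --squeeze 60

```text
time: 30.05
tool_pos: [0.4251, -0.0251, 0.0237]
tcp_rot: [0.895, 3.01, 0.001]
wrist_force: [-0.9, 0.3, 6.6]
width: 0.451
grip_force: 61.4
```

Request:
jog_arm --deltas '[0,0,-0.02,0,0,0,-1,0,0,-0.05,0,0,0,-1,0,0,-0.08,0,0,0,-1,0,0,-0.1,0,0,0,-1]'

```text
time: 30.45
tool_pos: [0.4247, -0.0251, 0.1246]
tcp_rot: [0.895, 3.01, 0.001]
wrist_force: [-0.1, 0.5, 0.2]
width: 0.447
grip_force: 60.6
```

Run:
```python
from h import *
s,t,r=pose();print(s["time"],t,s["width"],s["grip_force"],s["wrist_force"])
plan(loc(CO,CY,-0.0675-0.020-0.006,0.026,0.125),CY)
```

```text
30.45 [ 0.42474883 -0.02506543  0.12462826] 0.4466790153961759 60.596197843551636 [-0.10526134  0.52657938  0.1922642 ]
cur yaw 146.89 -> 178.0 shift mm [-287.5 -187.    -0. ] rot [ 2.000e-02  1.100e-01 -3.111e+01]
```

Request:
jog_arm --deltas '[-0.036,-0.023,0,0,0,-4,-1,-0.072,-0.047,0,0,0,-8,-1,-0.108,-0.07,0,0,0,-12,-1,-0.144,-0.094,0,0,0,-16,-1,-0.18,-0.117,0,0,0,-20,-1,-0.216,-0.14,0,0,0,-24,-1,-0.252,-0.164,0,0,0,-28,-1,-0.2875,-0.187,0,0,0,-31.1,-1]'

```text
time: 31.25
tool_pos: [0.5629, -0.3402, 0.1221]
tcp_rot: [-0.052, -3.14, -0.001]
wrist_force: [0.7, 0.7, -1.0]
width: 0.446
grip_force: 60.5
```

Run:
```python
from h import *
s,t,r=pose();cam("top");s,t,r=pose();print(s["time"],t,s["width"],s["grip_force"],s["wrist_force"])
plan(loc(CO,CY,-0.0675-0.020-0.006,0.026,0.024),CY)
```

```text
31.3 [ 0.56579976 -0.34670937  0.12258078] 0.44965197870447493 60.631023645401 [ 5.25507859 -6.59707871 -0.35819701]
cur yaw 178.14 -> 178.0 shift mm [ 3.   8.4 98.5] rot [-0.32  0.23  0.14]
```

Request:
jog_arm --deltas '[0,0,0,0,0,0,-1,0,0,0,0,0,0,-1,0,0,0,0,0,0,-1]'

```text
time: 31.6
tool_pos: [0.562, -0.3372, 0.1222]
tcp_rot: [-0.054, -3.14, -0.002]
wrist_force: [-0.1, -0.2, -0.6]
width: 0.453
grip_force: 60.6
```

Run:
```python
from h import *
s,t,r=pose();print(s["time"],t,s["width"],s["grip_force"],s["wrist_force"])
plan(loc(CO,CY,-0.0675-0.020-0.006,0.025,0.024),CY)
```

```text
31.6 [ 0.56204097 -0.33716659  0.12216134] 0.45272521959916556 60.62345623970032 [-0.06456307 -0.22741498 -0.57547031]
cur yaw 178.02 -> 178.0 shift mm [-1.6 -2.7 98.2] rot [ 0.07 -0.09  0.02]
```

Request:
jog_arm --deltas '[-0.0015,-0.002,0.03,0,0,0,-1,-0.0015,-0.002,0.06,0,0,0,-1,-0.0015,-0.002,0.08,0,0,0,-1,-0.0015,-0.002,0.09,0,0,0,-1,-0.0015,-0.002,0.095,0,0,0,-1,-0.0015,-0.002,0.098,0,0,0,-1,-0.0015,-0.002,0.0985,0,0,0,-1]'

```text
time: 32.3
tool_pos: [0.565, -0.3408, 0.0252]
tcp_rot: [0.054, 3.14, -0.001]
wrist_force: [-0.8, -0.5, -0.9]
width: 0.448
grip_force: 60.6
```

Request:
jog_arm --deltas '[0,-0.0015,0,0,0,0,-1,0,-0.003,0,0,0,0,-1,-0.002,-0.004,0,0,0,0,-1,-0.004,-0.004,0,0,0,0,-1,-0.005,-0.004,0,0,0,0,-1,-0.006,-0.004,0,0,0,0,-1,-0.0065,-0.004,0,0,0,0,-1]'

```text
time: 33.0
tool_pos: [0.5706, -0.3448, 0.0242]
tcp_rot: [-0.055, -3.141, -0.0]
wrist_force: [-0.9, -1.0, -0.4]
width: 0.448
grip_force: 60.7
```

Request:
jog_arm --deltas '[-0.001,0,0,0,0,0,-1,-0.002,0,0,0,0,0,-1,-0.003,0,0.0005,0,0,0,-1,-0.004,0,0.0005,0,0,0,-1]'

```text
time: 33.4
tool_pos: [0.5708, -0.3447, 0.0238]
tcp_rot: [-0.054, -3.133, -0.003]
wrist_force: [-15.7, 0.3, 9.9]
width: 0.451
grip_force: 61.9
```

Request:
jog_arm --deltas '[0,-0.0005,0,0,0,0,-1,0,-0.001,0,0,0,0,-1,0,-0.0015,0,0,0,0,-1,0,-0.002,0,0,0,0,-1]'

```text
time: 33.8
tool_pos: [0.5708, -0.3449, 0.0238]
tcp_rot: [-0.055, -3.133, -0.008]
wrist_force: [-12.0, 6.5, 11.7]
width: 0.451
grip_force: 62.0
```

Request:
jog_arm --deltas '[0.002,0.0015,-0.0005,0,0,0,-1,0.002,0.0015,-0.0005,0,0,0,1,0.002,0.0015,-0.0005,0,0,0,1,0.002,0.0015,-0.0005,0,0,0,1,0.002,0.0015,-0.0005,0,0,0,1,0,0.0015,-0.04,0,0,0,1,0,0.03,-0.08,0,0,0,1,-0.02,0.06,-0.08,0,0,0,-1]'

```text
time: 34.6
tool_pos: [0.5997, -0.2904, 0.1108]
tcp_rot: [0.059, 3.132, -0.008]
wrist_force: [1.1, -1.3, 0.4]
width: 0.857
grip_force: 0.0
```

Request:
jog_arm --deltas '[-0.015,0.004,0,0,0,0,-1,-0.015,0.004,0,0,0,0,-1,-0.015,0.004,0,0,0,0,-1,-0.015,0.004,0.03,0,0,0,-1,-0.015,0.004,0.06,0,0,0,-1,-0.015,0.004,0.078,0,0,0,-1,-0.015,0.004,0.078,0,0,0,-1]'

```text
time: 35.3
tool_pos: [0.6078, -0.2834, 0.021]
tcp_rot: [-0.056, -3.133, -0.006]
wrist_force: [-0.6, -0.1, -0.5]
width: -0.001
grip_force: 0.0
```

Run:
```python
from h import *
s,t,r=pose();print(s["time"],t,s["width"]); plan([0.6116,-0.3125,0.022],CY)
```

```text
35.3 [ 0.60782744 -0.28343049  0.02097831] -0.0005007551681456509
cur yaw 177.94 -> 178.0 shift mm [ -4.8 -28.9  -1.2] rot [ 0.2  -0.47 -0.06]
```

Request:
jog_arm --deltas '[0,-0.008,-0.001,0,0,0,-1,0,-0.015,-0.001,0,0,0,-1,0,-0.02,-0.001,0,0,0,-1,0,-0.024,-0.001,0,0,0,-1,0,-0.027,-0.001,0,0,0,-1,0,-0.029,-0.001,0,0,0,-1,0,-0.0305,-0.001,0,0,0,-1]'

```text
time: 36.0
tool_pos: [0.6111, -0.3146, 0.0273]
tcp_rot: [0.055, 3.14, 0.0]
wrist_force: [1.1, 2.6, 3.0]
width: 0.001
grip_force: 1.5
```

Request:
jog_arm --deltas '[0,-0.001,0,0,0,0,-1,0,-0.002,0,0,0,0,-1,0,-0.0025,0,0,0,0,-1]'

```text
time: 36.3
tool_pos: [0.6112, -0.3151, 0.0273]
tcp_rot: [-0.055, -3.141, -0.005]
wrist_force: [0.7, 9.1, 5.6]
width: -0.001
grip_force: 5.3
```

Request:
jog_arm --deltas '[0,0.01,0,0,0,0,-1,0,0.015,-0.03,0,0,0,-1,0,0.0,-0.06,0,0,0,-1,0.05,-0.031,-0.06,0,0,0,-1,0.1,-0.031,-0.06,0,0,0,-1,0.12,-0.031,-0.06,0,0,0,-1,0.12,-0.031,-0.03,0,0,0,-1,0.12,-0.031,-0.01,0,0,0,-1]'

```text
time: 37.1
tool_pos: [0.4881, -0.344, 0.036]
tcp_rot: [-0.056, -3.141, 0.001]
wrist_force: [0.5, -0.4, -1.0]
width: 0.0
grip_force: 0.0
```

Run:
```python
from h import *
cam("top");s,t,r=pose();print(s["time"],t); plan(loc(CO,CY,-0.146,0.02,0.024),CY)
```

```text
37.15 [ 0.4862893  -0.34216516  0.03218028]
cur yaw 177.98 -> 178.0 shift mm [-24.6   0.1   8.1] rot [ 0.17 -0.3  -0.02]
```

Request:
jog_arm --deltas '[-0.005,0,0.008,0,0,0,-1,-0.012,0,0.01,0,0,0,-1,-0.018,0,0.01,0,0,0,-1,-0.021,0,0.01,0,0,0,-1,-0.023,0,0.01,0,0,0,-1,-0.025,0,0.01,0,0,0,-1]'

```text
time: 37.75
tool_pos: [0.5109, -0.3449, 0.0274]
tcp_rot: [-0.051, -3.132, -0.002]
wrist_force: [-20.4, -1.7, 12.9]
width: -0.0
grip_force: 9.8
```

Request:
jog_arm --deltas '[-0.001,0,0,0,0,0,-1,-0.002,0,0,0,0,0,-1,-0.003,0,0,0,0,0,-1]'

```text
time: 38.05
tool_pos: [0.5111, -0.3449, 0.0274]
tcp_rot: [-0.051, -3.127, -0.003]
wrist_force: [-26.0, -2.8, 18.2]
width: -0.001
grip_force: 12.9
```

Request:
jog_arm --deltas '[0.01,0,0,0,0,0,-1,0.015,0,-0.05,0,0,0,-1,0.02,0,-0.1,0,0,0,1,0.03,0,-0.15,0,0,0,1,0.03,0,-0.17,0,0,0,1,0.03,0,-0.17,0,0,0,1,0.03,0,-0.17,0,0,0,1]'

```text
time: 38.75
tool_pos: [0.4886, -0.3443, 0.1981]
tcp_rot: [0.054, 3.139, -0.003]
wrist_force: [0.8, 0.0, -0.8]
width: 0.852
grip_force: 0.0
```

Run:
```python
from h import *
w=cam("wrist");s,t,r=pose();print(s["time"],t)
print(tubes(w,110),loc(CO,CY,-.0675,.02,0)); plan(loc(CO,CY,-0.0875,0.02,0.025),CY)
```

```text
38.8 [ 0.48771896 -0.34357798  0.196349  ]
[(0.5889092407226563, -0.34758941650390623, 132.5531768798828, 38.346778869628906, -2.2989349365234375)] [ 0.58923911 -0.34565647  0.        ]
cur yaw 178.03 -> 178.0 shift mm [-81.6   1.4 171.3] rot [ 0.01 -0.01  0.03]
```

Squared (yaw −2.3°, at the expected place). Re-grip and lift, with a firmer grip.

Request:
jog_arm --deltas '[-0.04,0,0.03,0,0,0,1,-0.0815,0,0.06,0,0,0,1,-0.0815,0,0.1,0,0,0,1,-0.0815,0,0.14,0,0,0,1,-0.0815,0,0.16,0,0,0,1,-0.0815,0,0.17,0,0,0,1,-0.0815,0,0.171,0,0,0,1,-0.0815,0,0.171,0,0,0,1]'

```text
time: 39.6
tool_pos: [0.5694, -0.3469, 0.0258]
tcp_rot: [0.055, 3.141, -0.0]
wrist_force: [0.4, 0.3, -0.5]
width: 0.996
grip_force: 0.0
```

Request:
jog_arm --deltas '[0,0,0,0,0,0,0,0,0,0,0,0,0,-1,0,0,0,0,0,0,-1,0,0,0,0,0,0,-1,0,0,0,0,0,0,-1,0,0,-0.01,0,0,0,-1,0,0,-0.04,0,0,0,-1,0,0,-0.08,0,0,0,-1]' --squeeze 70

```text
time: 40.4
tool_pos: [0.5673, -0.3457, 0.1045]
tcp_rot: [-0.055, -3.137, -0.004]
wrist_force: [0.4, -0.7, -0.5]
width: 0.444
grip_force: 70.3
```

Run:
```python
from h import *
cam("top");s,t,r=pose();print(s["time"],t,s["width"],s["grip_force"])
plan(loc(JO,JY,-0.0875-0.090,0.0,0.11),JY)
```

```text
40.45 [ 0.57216905 -0.34898801  0.11454758] 0.4446219426166178 70.3537666797638
cur yaw 178.01 -> 178.6 shift mm [1.502e+02 5.886e+02 4.000e-01] rot [-0.29  0.45 -0.6 ]
```

Request:
jog_arm --deltas '[0.011,0.045,0,0,0,-0.6,-1,0.022,0.09,0,0,0,-0.6,-1,0.033,0.135,0,0,0,-0.6,-1,0.044,0.18,0,0,0,-0.6,-1,0.055,0.225,0,0,0,-0.6,-1,0.066,0.27,0,0,0,-0.6,-1,0.077,0.315,0,0,0,-0.6,-1,0.088,0.36,0,0,0,-0.6,-1]'

```text
time: 41.25
tool_pos: [0.4936, 0.0175, 0.1068]
tcp_rot: [0.039, 3.139, -0.0]
wrist_force: [0.6, 0.5, -0.0]
width: 0.444
grip_force: 70.4
```

Request:
jog_arm --deltas '[0.011,0.045,0,0,0,0,-1,0.022,0.09,0,0,0,0,-1,0.033,0.135,0,0,0,0,-1,0.044,0.18,0,0,0,0,-1,0.055,0.215,0,0,0,0,-1,0.06,0.226,0,0,0,0,-1,0.06,0.226,0,0,0,0,-1,0.06,0.226,0,0,0,0,-1]'

```text
time: 42.05
tool_pos: [0.4395, 0.2429, 0.1061]
tcp_rot: [0.037, 3.141, -0.001]
wrist_force: [-0.1, -0.8, 0.0]
width: 0.001
grip_force: 0.0
```

Run:
```python
from h import *
w=cam("wrist");s,t,r=pose();print(s["time"],t,s["width"],s["grip_force"])
g=w["color"].astype(int);cv2.imwrite("pics/w11.png",w["color"])
m=((g.min(2)>115)).astype(np.uint8);m[:, :180]=0;m[:,460:]=0;m[255:]=0
m=cv2.morphologyEx(m,cv2.MORPH_OPEN,np.ones((3,3)))
cs,_=cv2.findContours(m,0,1)
for q in cs:
    if cv2.contourArea(q)>2000: print(cv2.minAreaRect(q),cv2.boundingRect(q))
plan(loc(JO,JY,-0.0875-0.090,0.0,0.025),JY)
```

```text
42.1 [0.43960567 0.24245101 0.1059891 ] 0.0006219561257562548 0.0
cur yaw 178.58 -> 178.6 shift mm [-2.9  2.1 81. ] rot [-0.03  0.03 -0.02]
```

The tube has dropped out of the grip on the way. Find it.

Run:
```python
from h import *
c=cam("top"); blobs(c,155,0.02,(150,120,480,400),150); w=cam("wrist"); print("w"); blobs(w,115,0.02,amin=800)
s=cam("scene")
a=cv2.resize(c["color"][120:300,180:480],(500,300),interpolation=cv2.INTER_CUBIC)
b=cv2.resize(s["color"][120:330,200:480],(400,300),interpolation=cv2.INTER_CUBIC)
d=cv2.resize(cv2.convertScaleAbs(w["color"],alpha=1.6),(480,300))
o=np.zeros((600,800,3),np.uint8); o[:300,:400]=b;o[:300,400:]=cv2.resize(a,(400,300))[:, :]; o[300:,:480]=d
cv2.imwrite("pics/m2.png",o)
```

```text
px [353. 336.] ctr [ 0.1357 -0.0995] dims [106.5  78.6] yaw 46.79
px [167. 293.] ctr [0.2407 0.4075] dims [87.9 61.3] yaw -56.25
px [310. 287.] ctr [0.266  0.0161] dims [105.1  82.1] yaw -19.28
px [321. 257.] ctr [ 0.3459 -0.0116] dims [81.8 46. ] yaw 35.38
px [353. 243.] ctr [ 0.3839 -0.1   ] dims [80.2 48.2] yaw -6.34
px [247. 231.] ctr [0.4155 0.1954] dims [62.1 37. ] yaw 22.08
px [362. 202.] ctr [ 0.4977 -0.1212] dims [137.1  48.9] yaw 18.79
px [433. 164.] ctr [ 0.6096 -0.3125] dims [93.6 47.5] yaw -18.98
px [317. 154.] ctr [0.6377 0.0121] dims [74.1 58.6] yaw 1.65
px [213. 163.] ctr [0.6153 0.2584] dims [288.4 105.8] yaw 89.13
w
px [443. 285.] ctr [0.4995 0.3257] dims [75.3 38. ] yaw -1.5
px [263. 210.] ctr [0.4384 0.2072] dims [115.4  38.4] yaw 22.66
```

View pics/m2.png

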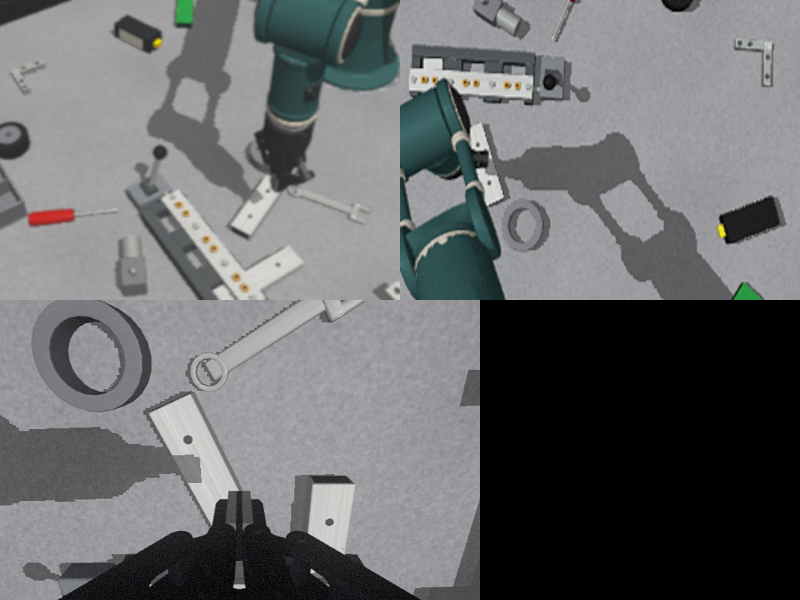

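The tube (wrist tile, (200,460)) lies flat in front of the jig, turned about 23°, near end just clear of the wrench ring (210,372) and tape roll; the long tube is still in the left lane. Check the finger clearances.

Run:
```python
from h import *
w=cam("wrist"); print("wrench ring near/far edges, shaft, tape edge")
print(ray(w,[[277,122],[254,96],[302,96],[340,62],[440,7]],0.006).round(3)); print(ray(w,[[203,73],[175,140]],0.024).round(3))
for op in (85,60):
    for sgn in(1,-1):print(op,loc(np.array([.429,.2033,0]),22.7,0,sgn*(op/2+14.5)/1000,0).round(3))
plan([0.429,0.2033,0.106],22.7)
```

```text
wrench ring near/far edges, shaft, tape edge
[[0.377 0.216 0.006]
 [0.361 0.202 0.006]
 [0.362 0.232 0.006]
 [0.343 0.257 0.006]
 [0.315 0.315 0.006]]
[[0.348 0.178 0.024]
 [0.385 0.156 0.024]]
85 [0.407 0.256 0.   ]
85 [0.451 0.151 0.   ]
60 [0.412 0.244 0.   ]
60 [0.446 0.162 0.   ]
cur yaw 178.5 -> 202.7 shift mm [  9.6 -39.3  -0.2] rot [-1.00e-02 -0.00e+00 -2.42e+01]
```

Request:
jog_arm --deltas '[0.004,-0.015,0,0,0,-8,1,0.008,-0.03,0,0,0,-16,1,0.0096,-0.0393,0,0,0,-24.2,1,0.0096,-0.0393,0,0,0,-24.2,1,0.0096,-0.0393,0,0,0,-24.2,1,0.0096,-0.0393,0,0,0,-24.2,1]'

```text
time: 42.9
tool_pos: [0.4291, 0.2046, 0.106]
tcp_rot: [-0.617, 3.08, 0.0]
wrist_force: [0.8, -0.4, -0.4]
width: 0.992
grip_force: 0.0
```

Run:
```python
from h import *
w=cam("wrist");s,t,r=pose();print(s["time"],t); blobs(w,115,0.02,(150,0,500,400),amin=800)
plan([0.429,0.2033,0.025],22.7)
```

```text
42.95 [0.42907323 0.20465559 0.10593093]
px [411. 366.] ctr [0.5137 0.3177] dims [62.7 23.1] yaw -1.28
px [321. 232.] ctr [0.4469 0.2107] dims [132.4  38.3] yaw 22.54
cur yaw -157.31 -> -157.3 shift mm [ 0.6 -1.2 80.9] rot [ 0.    0.02 -0.01]
```

Request:
jog_arm --deltas '[0,-0.001,0.03,0,0,0,1,0,-0.001,0.055,0,0,0,1,0,-0.001,0.072,0,0,0,1,0,-0.001,0.08,0,0,0,1,0,-0.001,0.081,0,0,0,1,0,-0.001,0.081,0,0,0,0.3]'

```text
time: 43.55
tool_pos: [0.4296, 0.2039, 0.0252]
tcp_rot: [-0.621, 3.079, 0.0]
wrist_force: [-0.5, -0.4, 0.5]
width: 0.856
grip_force: 0.0
```

Request:
jog_arm --deltas '[0,0,0,0,0,0,0,0,0,0,0,0,0,-1,0,0,0,0,0,0,-1,0,0,0,0,0,0,-1,0,0,0,0,0,0,-1,0,0,-0.004,0,0,0,-1]' --squeeze 70

```text
time: 44.15
tool_pos: [0.4291, 0.2034, 0.029]
tcp_rot: [-0.621, 3.08, 0.0]
wrist_force: [-0.1, 0.1, -1.0]
width: 0.448
grip_force: 70.3
```

Run:
```python
from h import *
s,t,r=pose();print(s["time"],t,s["width"],s["grip_force"],s["wrist_force"])
plan(loc(JO,JY,-0.0875-0.078,0.0,0.03),JY)
```

```text
44.15 [0.42906412 0.2034386  0.02903692] 0.4475304620586374 70.28405427932739 [-0.07601017  0.14236773 -1.03556666]
cur yaw -157.2 -> -181.4 shift mm [-39.3  27.7  -1. ] rot [ 0.   0.  24.2]
```

Request:
jog_arm --deltas '[-0.015,0.01,-0.001,0,0,0,-1,-0.028,0.02,-0.001,0,0,4,-1,-0.035,0.025,-0.001,0,0,10,-1,-0.0393,0.0277,-0.001,0,0,17,-1,-0.0393,0.0277,-0.001,0,0,24.2,-1,-0.0393,0.0277,-0.001,0,0,24.2,-1,-0.0393,0.0277,-0.001,0,0,24.2,-1]'

```text
time: 44.85
tool_pos: [0.4542, 0.244, 0.0296]
tcp_rot: [-0.034, -3.141, 0.001]
wrist_force: [0.4, -0.8, -1.4]
width: 0.44
grip_force: 70.3
```

Run:
```python
from h import *
s,t,r=pose();print(s["time"],t,s["width"],s["grip_force"],s["wrist_force"])
plan(loc(JO,JY,-0.0875-0.078,0.0,0.0245),JY)
w=cam("wrist"); blobs(w,115,0.02,(150,0,400,400),amin=800)
```

```text
44.85 [0.45418107 0.24404416 0.02964336] 0.43974715753689136 70.28976202011108 [ 0.42919447 -0.81517293 -1.35692838]
cur yaw 178.77 -> 178.6 shift mm [-0.4  0.1  5.1] rot [-0.02 -0.03  0.17]
px [321. 348.] ctr [0.4922 0.2422] dims [42.4 39.3] yaw -1.29
px [320. 219.] ctr [0.4265 0.2435] dims [39.6 38.8] yaw 88.72
```

Request:
jog_arm --deltas '[0,0,0.003,0,0,0,-1,0,0,0.0045,0,0,0,-1,-0.008,0,0.0045,0,0,0,-1,-0.016,0,0.0045,0,0,0,-1,-0.022,0,0.0045,0,0,0,-1,-0.026,0,0.0045,0,0,0,-1]'

```text
time: 45.5
tool_pos: [0.4799, 0.2438, 0.0262]
tcp_rot: [-0.038, -3.139, -0.0]
wrist_force: [-7.4, -0.5, 12.0]
width: 0.448
grip_force: 71.7
```

Request:
jog_arm --deltas '[-0.004,0,-0.0007,0,0,0,-1,-0.008,0,-0.001,0,0,0,-1,-0.012,0,-0.001,0,0,0,-1]'

```text
time: 45.8
tool_pos: [0.4925, 0.2432, 0.0262]
tcp_rot: [-0.038, -3.141, 0.0]
wrist_force: [-1.8, -1.2, 4.3]
width: 0.44
grip_force: 70.7
```

Request:
jog_arm --deltas '[-0.006,0,0,0,0,0,-1,-0.013,0,0,0,0,0,-1,-0.02,0,0,0,0,0,-1,-0.026,0,0,0,0,0,-1,-0.031,0,0,0,0,0,-1,-0.035,0,0,0,0,0,-1]'

```text
time: 46.4
tool_pos: [0.528, 0.2424, 0.0262]
tcp_rot: [-0.039, -3.141, 0.0]
wrist_force: [-2.2, -0.3, 3.4]
width: 0.445
grip_force: 70.6
```

Request:
jog_arm --deltas '[-0.0015,0,0,0,0,0,-1,-0.003,0,0,0,0,0,-1,-0.0045,0,0,0,0,0,-1,-0.006,0,0,0,0,0,-1]'

```text
time: 46.8
tool_pos: [0.5325, 0.2423, 0.0262]
tcp_rot: [-0.039, -3.139, 0.0]
wrist_force: [-7.6, 0.8, 7.9]
width: 0.443
grip_force: 71.2
```

Request:
jog_arm --deltas '[-0.0015,0,0,0,0,0,-1,-0.003,0,0,0,0,0,-1]'

```text
time: 47.0
tool_pos: [0.5326, 0.2423, 0.0262]
tcp_rot: [-0.039, -3.133, 0.001]
wrist_force: [-14.9, 1.9, 16.1]
width: 0.445
grip_force: 72.0
```

Request:
jog_arm --deltas '[0.002,0,0,0,0,0,1,0.002,0,0,0,0,0,1,0.002,0,0,0,0,0,1,0.002,0,0,0,0,0,1,0.002,0,-0.04,0,0,0,1,0.04,0,-0.06,0,0,0,-1,0.075,0,-0.06,0,0,0,-1,0.082,0,-0.06,0,0,0,-1]'

```text
time: 47.8
tool_pos: [0.4517, 0.2438, 0.0864]
tcp_rot: [-0.037, -3.14, 0.001]
wrist_force: [-0.3, -0.3, -0.5]
width: 0.512
grip_force: 0.0
```

Request:
jog_arm --deltas '[0,0,0,0,0,0,-1,0,0,0,0,0,0,-1,0,0,0.03,0,0,0,-1,0,0,0.055,0,0,0,-1,0,0,0.061,0,0,0,-1]'

```text
time: 48.3
tool_pos: [0.4536, 0.2432, 0.0224]
tcp_rot: [-0.039, -3.137, 0.004]
wrist_force: [-0.2, 0.6, 0.5]
width: 0.005
grip_force: 0.0
```

Run:
```python
from h import *
s,t,r=pose();print(s["time"],t,s["width"],s["wrist_force"]); plan(loc(JO,JY,-0.146,0,0.025),JY)
```

```text
48.3 [0.45364552 0.24316309 0.02237199] 0.005174130786000264 [-0.2075647   0.62672323  0.47252582]
cur yaw 178.57 -> 178.6 shift mm [-20.4   1.   -2.7] rot [-0.13 -0.24 -0.03]
```

Request:
jog_arm --deltas '[-0.008,0,-0.001,0,0,0,-1,-0.015,0,-0.001,0,0,0,-1,-0.019,0,-0.001,0,0,0,-1,-0.021,0,-0.001,0,0,0,-1,-0.0225,0,-0.001,0,0,0,-1,-0.024,0,-0.001,0,0,0,-1]'

```text
time: 48.9
tool_pos: [0.4732, 0.2442, 0.0272]
tcp_rot: [-0.041, -3.129, 0.001]
wrist_force: [-24.3, 5.4, 19.5]
width: -0.002
grip_force: 12.2
```

Request:
jog_arm --deltas '[-0.001,0,0,0,0,0,-1,-0.0015,0,0,0,0,0,-1]'

```text
time: 49.1
tool_pos: [0.4733, 0.2442, 0.0272]
tcp_rot: [-0.041, -3.126, 0.001]
wrist_force: [-25.6, 5.0, 21.2]
width: -0.0
grip_force: 13.3
```

Both tubes home. Now back off, raise, and triangulate the lever knob.

Request:
jog_arm --deltas '[0.01,0,0,0,0,0,-1,0.012,0,-0.05,0,0,0,-1,0.012,0,-0.1,0,0,0,-1,0.012,0,-0.15,0,0,0,-1,0.012,0,-0.19,0,0,0,-1,0.012,0,-0.19,0,0,0,-1,0.012,0,-0.19,0,0,0,-1]'

```text
time: 49.8
tool_pos: [0.4702, 0.2446, 0.2196]
tcp_rot: [0.039, 3.135, 0.004]
wrist_force: [0.2, -0.5, 0.2]
width: 0.0
grip_force: 0.0
```

Run:
```python
from h import *
s,t,r=pose();print(s["time"],t)
L=[]
for n,(x0,y0,x1,y1) in (("top",(275,155,310,190)),("scene",(300,212,330,245)),("wrist",(0,0,640,400))):
    c=cam(n); cv2.imwrite(f"pics/k_{n}.png",c["color"]);
    if n=="wrist": 
        p=proj(c,loc(JO,JY,-.06,-.165,.1))[0]; print("wrist expected",p); continue
    g=c["color"][y0:y1,x0:x1].max(2); m=(g<45).astype(np.uint8); nn,l,st,ce=cv2.connectedComponentsWithStats(m)
    for i in range(1,nn):
        if st[i,4]>8: print(n,st[i],ce[i]+[x0,y0])
    i=1+st[1:,4].argmax(); px=ce[i]+[x0,y0]; a=ray(c,px,0.1)[0]; o=np.array(c["origin"]); L.append((o,(a-o)/np.linalg.norm(a-o)))
A=np.vstack([np.eye(3)-np.outer(d,d) for o,d in L]);b=np.hstack([(np.eye(3)-np.outer(d,d))@o for o,d in L])
k=np.linalg.lstsq(A,b,rcond=None)[0]; print("knob",k,"hinge",loc(JO,JY,-.02,-.165,0))
for o,d in L: print(np.linalg.norm(np.cross(k-o,d)))
c=cam("top"); blobs(c,155,0.02,(185,140,300,260),150)
```

```text
49.8 [0.47023077 0.244552   0.21964345]
top [13 10 10  9 66] [292.01515152 168.90909091]Traceback (most recent call last):
  File "<stdin>", line 11, in <module>
ValueError: attempt to get argmax of an empty sequence
```

Run:
```python
from h import *
o0=cv2.imread("pics/top0.png"); 
for nm in("top0","t3","t4","k_top"):
    im=cv2.imread(f"pics/{nm}.png")[155:190,275:310].max(2); nn,l,st,ce=cv2.connectedComponentsWithStats((im<45).astype(np.uint8)); i=1+st[1:,4].argmax(); print(nm,st[i,4],ce[i]+[275,155])
for nm in("scene0","k_scene"):
    im=cv2.imread(f"pics/{nm}.png")[205:245,295:335].max(2); 
    for th in(60,):
        nn,l,st,ce=cv2.connectedComponentsWithStats((im<th).astype(np.uint8)); print(nm,[(st[i,4],ce[i]+[295,205]) for i in range(1,nn) if st[i,4]>5])
    print(im[14:32:2,4:34:2])
```

```text
top0 69 [291.89855072 171.68115942]
t3 59 [291.6779661  171.96610169]
t4 76 [294.78947368 177.82894737]
k_top 66 [292.01515152 168.90909091]
scene0 [(np.int32(43), array([314.02325581, 225.74418605]))]
[[161 159 161 160 159 160 160 159 158 160 160 158 157 160 158]
 [159 158 158 162 158 156 132 100  92 133 160 161 159 160 159]
 [159 159 158 156 157 144  71  55  56  66 127 162 165 164 161]
 [159 157 159 157 157 130  55  54  63  55  96 157 162 160 162]
 [160 160 156 157 156 132  54  50  52  54  98 156 159 160 158]
 [160 159 158 158 159 151  85  52  53  75 135 160 159 160 159]
 [160 159 159 158 161 156 118  93 122 150 157 159 161 161 161]
 [132 119 131 158 158 142 128 131 156 159 160 158 160 160 160]
 [103 101 102 127 150 125 128 137 159 157 156 162 158 159 157]]
k_scene [(np.int32(51), array([311.64705882, 226.29411765]))]
[[164 164 166 165 159 122 103 103 105 104 102 105 100 103 102]
 [163 163 163 165 163 141  87  87  99 103 106 103 102 101 102]
 [163 164 163 162 139  72  53  53  67 100 106 108 106 107 105]
 [166 163 164 158  92  54  55  59  52  88 103 103 106 106 103]
 [167 166 159 158  91  50  52  54  50  84 103 103 104 103 101]
 [164 162 164 160 130  55  46  49  77 109 106 103 102 102 102]
 [165 166 163 166 154  95  74 106 150 157 121 102 105 102 104]
 [150 159 163 164 145 125 131 160 161 164 157 122 103 104 103]
 [104 121 151 162 135 128 141 164 165 161 164 151 117 103 102]]
```

Run:
```python
from h import *
ct,cs=cam("top"),cam("scene")
for pt,ps in(((291.9,171.7),(314,225.7)),((292,168.9),(311.65,226.3))):
    A=[];b=[]
    for c,p in((ct,pt),(cs,ps)):
        o=np.array(c["origin"]);d=ray(c,p,.1)[0]-o;d/=np.linalg.norm(d);P=np.eye(3)-np.outer(d,d);A.append(P);b.append(P@o)
    k=np.linalg.lstsq(np.vstack(A),np.hstack(b),rcond=None)[0]
    a=np.radians(JY);d=k-JO; print("knob",k,"jig frame",[d[0]*np.cos(a)+d[1]*np.sin(a),-d[0]*np.sin(a)+d[1]*np.cos(a),d[2]])
plan(loc(JO,JY,-0.14,-0.165,0.2),JY)
blobs(ct,155,0.02,(185,140,300,260),150)
```

```text
knob [0.56249762 0.07480258 0.1066435 ] jig frame [np.float64(-0.053446638052693576), np.float64(-0.16665298545534377), np.float64(0.10664350344391607)]
knob [0.56946837 0.07471634 0.10867726] jig frame [np.float64(-0.046475860031263784), np.float64(-0.1665688893352547), np.float64(0.10867726352915794)]
cur yaw 178.59 -> 178.6 shift mm [ -12.9 -164.5   14.8] rot [-0.08 -0.15 -0.01]
px [203. 228.] ctr [0.4175 0.3028] dims [130.5  98.7] yaw -82.44
px [261. 202.] ctr [0.5    0.1674] dims [165.  103.4] yaw -58.61
px [244. 172.] ctr [0.5707 0.1919] dims [155.2  95.7] yaw -87.93
```

Request:
jog_arm --deltas '[-0.01,-0.045,0,0,0,0,-1,-0.02,-0.09,0,0,0,0,-1,-0.03,-0.135,0,0,0,0,-1,-0.04,-0.165,0,0,0,0,-1,-0.04,-0.165,0.03,0,0,0,-1,-0.04,-0.165,0.07,0,0,0,-1,-0.04,-0.165,0.1,0,0,0,-1,-0.04,-0.165,0.115,0,0,0,-1]'

```text
time: 50.8
tool_pos: [0.5003, 0.0773, 0.0962]
tcp_rot: [-0.039, -3.133, 0.002]
wrist_force: [0.6, 0.0, -0.5]
width: -0.001
grip_force: 0.0
```

Run:
```python
from h import *
cam("top");s,t,r=pose();print(s["time"],t)
plan(loc(JO,JY,-0.067,-0.1666,0.102),JY);plan(loc(JO,JY,-0.004,-0.1666,0.102),JY)
```

```text
50.85 [0.4992978  0.07726439 0.09472855]
cur yaw 178.58 -> 178.6 shift mm [-49.6  -0.9  -7.8] rot [-0.08 -0.62 -0.02]
cur yaw 178.58 -> 178.6 shift mm [-112.6   -0.8   -8.5] rot [-0.08 -0.62 -0.02]
```

Request:
jog_arm --deltas '[-0.02,-0.001,0,0,0,0,-1,-0.04,-0.001,0,0,0,0,-1,-0.05,-0.001,0,0,0,0,-1,-0.058,-0.001,0,0,0,0,-1,-0.066,-0.001,0,0,0,0,-1,-0.074,-0.001,0,0,0,0,-1,-0.082,-0.001,0,0,0,0,-1,-0.09,-0.001,0,0,0,0,-1]'

```text
time: 51.65
tool_pos: [0.5942, 0.0748, 0.1012]
tcp_rot: [-0.038, -3.141, 0.0]
wrist_force: [-0.5, 0.2, -0.7]
width: -0.001
grip_force: 0.4
```

Request:
jog_arm --deltas '[-0.006,0,0,0,0,0,-1,-0.012,0,0,0,0,0,-1,-0.016,0,0,0,0,0,-1,-0.02,0,0,0,0,0,-1]'

```text
time: 52.05
tool_pos: [0.614, 0.0743, 0.1012]
tcp_rot: [-0.038, -3.141, -0.0]
wrist_force: [-6.8, 1.2, 1.0]
width: 0.001
grip_force: 4.0
```

Request:
jog_arm --deltas '[-0.002,0,0,0,0,0,-1,-0.004,0,0,0,0,0,-1,-0.005,0,0,0,0,0,-1]'

```text
time: 52.35
tool_pos: [0.6143, 0.0743, 0.1009]
tcp_rot: [-0.038, -3.13, 0.0]
wrist_force: [-16.8, -0.5, 11.5]
width: -0.004
grip_force: 8.4
```

Request:
jog_arm --deltas '[0.02,0,0,0,0,0,-1,0.06,0,-0.02,0,0,0,-1,0.08,-0.04,-0.06,0,0,0,-1,0.1,-0.08,-0.1,0,0,0,-1,0.1,-0.13,-0.1,0,0,0,-1,0.1,-0.18,-0.1,0,0,0,-1,0.1,-0.2,-0.1,0,0,0,-1,0.1,-0.2,-0.1,0,0,0,-1]'

```text
time: 53.15
tool_pos: [0.5146, -0.1274, 0.2025]
tcp_rot: [0.045, 3.138, -0.004]
wrist_force: [-0.1, 0.2, 0.0]
width: -0.002
grip_force: 0.0
```

Run:
```python
from h import *
ct,cs=cam("top"),cam("scene"); s,t,r=pose(); print(s["time"],t)
P=[]
for c,(x0,y0,x1,y1) in((ct,(275,140,310,190)),(cs,(280,205,335,260))):
    g=c["color"][y0:y1,x0:x1].max(2); nn,l,st,ce=cv2.connectedComponentsWithStats((g<60).astype(np.uint8))
    print([(st[i,4],ce[i]+[x0,y0]) for i in range(1,nn) if st[i,4]>15]); i=1+st[1:,4].argmax(); P.append(ce[i]+[x0,y0])
A=[];b=[]
for c,p in zip((ct,cs),P):
    o=np.array(c["origin"]);d=ray(c,p,.1)[0]-o;d/=np.linalg.norm(d);Q=np.eye(3)-np.outer(d,d);A.append(Q);b.append(Q@o)
k=np.linalg.lstsq(np.vstack(A),np.hstack(b),rcond=None)[0];a=np.radians(JY);d=k-JO;print("knob jig",d[0]*np.cos(a)+d[1]*np.sin(a),-d[0]*np.sin(a)+d[1]*np.cos(a),d[2])
blobs(ct,160,0.02,(185,140,300,260),100)
g=ct["color"].astype(int)
for x in(201,233): print(g[140:215:1,x].min(1))
```

```text
53.25 [ 0.5143187  -0.12404645  0.20162776]
[(np.int32(64), array([293.25    , 143.984375]))]
[(np.int32(50), array([287.68, 239.54]))]
knob jig 0.02223473562787468 -0.16605447557178132 0.10170083564710719
px [232. 190.] ctr [0.523  0.2424] dims [74.4 42.8] yaw -3.76
px [197. 193.] ctr [0.5126 0.3373] dims [104.4  41.3] yaw -9.27
px [233. 168.] ctr [0.5905 0.2436] dims [258.1  54.6] yaw 88.57
[158 155 152 158 157 158 157 110  79  80  81  82  85  89  47 114 197 215
 211 211 210 211 208 209 208 212 169 149 148 197 215 213 209 214 199 133
 189 216 215 215 214 214 212 211 212 213 212 213 212 214 214 212 212 215
 213 211 213 211 214 214 212 216 215 218 220 216 211 204 203 201 188 139
  99  73 126]
[154 152 151 150 150 154 154 155 137  95  79  83  80  80  82  63 131 197
 209 209 207 208 208 210 206 200 196 201 206 211 212 209 206 205 204 207
 148 172 205 205 205 205 206 207 206 206 209 207 209 209 214 160 112 148
 202 214 213 212 216 213 213 215 214 219 142  71 140 163 164 157 161 161
 155 156 157]
```

Run:
```python
from h import *
c=cam("top"); g=c["color"].astype(int); m=(g.min(2)>175).astype(np.uint8); m[:182]=0;m[225:]=0;m[:,:185]=0;m[:,250:]=0
cs,_=cv2.findContours(m,0,1)
for q in cs:
    if cv2.contourArea(q)<100: continue
    b=cv2.boxPoints(cv2.minAreaRect(q)); w=ray(c,b,0.02); print(b.round(1).tolist()); a=np.radians(JY)
    for k in w: d=k-JO; print((np.array([d[0]*np.cos(a)+d[1]*np.sin(a),-d[0]*np.sin(a)+d[1]*np.cos(a)])*1000).round(1))
# far ends above bridge
for x in range(192,212,2): print(x,g[150:160,x].min(1))
for x in range(224,244,3): print(x,g[150:160,x].min(1))
for y in range(184,214,4): print(y,g[y,186:214].min(1))
```

```text
[[225.0, 182.0], [239.0, 182.0], [239.0, 203.0], [225.0, 203.0]]
[-75.   20.4]
[-72.9 -18.1]
[-131.3  -22.2]
[-133.3   16.1]
[[186.6999969482422, 210.10000610351562], [193.3000030517578, 179.10000610351562], [207.10000610351562, 182.0], [200.39999389648438, 213.0]]
[-158.3  119.1]
[-71.4 108.1]
[-77.6  69.7]
[-164.4   81. ]
192 [83 83 86 66 76 83 82 84 84 82]
194 [82 86 87 70 74 76 77 77 79 78]
196 [84 84 84 73 43 25 31 36 36 40]
198 [ 81  81  84  93  51  78 128 145 161 180]
200 [ 78  81  83  94  51 135 202 215 212 210]
202 [ 82  83  83  89  50  62 185 212 207 206]
204 [ 81  83  83  91  52   6 192 219 209 210]
206 [ 81  82  83  94  57  19 129 199 209 208]
208 [ 80  82  82  88  55  23  65 190 212 207]
210 [ 80  82  82  87  60  29  58 184 215 211]
224 [83 82 80 82 88 73 76 82 81 82]
227 [ 80  83  82  80  86  48  50  80 112 117]
230 [ 78  82  81  84  81  55 129 197 207 206]
233 [ 79  82  80  81  83  66 129 197 212 208]
236 [ 79  81  81  81  80  88  73 182 207 205]
239 [ 79  82  82  82  79  82  47 183 211 206]
242 [87 82 82 80 81 88 49 41 73 81]
184 [159 162 157 158 157 152 171 219 213 2
[... 209 characters left out ...]
152 149 168 209 214 217 213 210 216 216 214 213 214 213 214 214
 210 161  80  91  94  92 105 151 163 157]
196 [155 162 160 165 198 214 215 216 215 215 200 203 217 213 214 212 213 216
 191  77  89  96  96  95 112 159 157 158]
200 [155 160 160 182 213 216 215 215 219 217 206 203 214 212 211 214 217 202
  70  90  97  99  95 112 162 154 153 155]
204 [156 159 182 215 214 216 214 217 215 217 214 213 214 212 213 218 204  71
  89  99  96  95 115 164 162 161 161 161]
208 [152 137 172 217 216 214 217 215 217 214 213 212 209 212 217 204  87  85
  95  95  94 106 148 161 160 157 153 157]
212 [149 143 136 130 114 108 127 129 138 154 188 217 223 226 210 100  82  96
  98  94  94 112 163 161 161 159 158 162]
```

Run:
```python
from h import *
for n in("t4","k_top"):
    g=cv2.imread(f"pics/{n}.png").astype(int)
    print(n)
    for y in(184,192,200,208): print(y,g[y,186:214].min(1))
s,t,r=pose();plan(loc(JO,JY,-0.135,0.135,0.2),JY)
```

```text
t4
184 [153 158 152 152 148 150 155 155 150 166 212 206 212 203 206 212 206 207
 204 205 207 204 211 198  66  87  94  94]
192 [155 150 146 145 151 152 153 150 164 204 207 208 206 207 211 211 209 207
 205 205 204 210 195  99  77  96  93  89]
200 [152 155 152 148 154 150 151 161 192 208 210 208 207 210 210 212 207 206
 205 203 206 207 180  76  87  89  91  88]
208 [154 154 152 154 152 153 150 165 214 210 207 207 208 209 210 207 203 201
 205 203 211 197  78  84  95  89  85 110]
k_top
184 [ 45  43  43  43  40  42  40  39  41  38  37  37  36  34  36  32  34  29
  34  26  29  27  89 166 177 178 162 150]
192 [28 27 24 25 27 28 23 29 27 20 24 30 34 38 41 34 34 22 24 25 25 21 20 18
 20 21 16 37]
200 [132  78  25  17  16  13  25  20  25  27  19  22  20  15  24  25  22  22
  23  22  23  22  29  27  27  20  49  94]
208 [158 156 157 157 159 159 155 171 221 217 217 215 219 201 182 140 124  41
  38   0   5   0  10  19  34  44  57 103]
cur yaw 178.56 -> 178.6 shift mm [ 38.5 500.7   1.6] rot [ 0.02  0.03 -0.04]
```

The long tube was knocked askew in its lane (yaw about +9°) around the time the lever was thrown. I'll open the lever again, straighten and re-seat the tube, then clamp again.

Run:
```python
from h import *
plan(loc(JO,JY,0.07,-0.1666,0.2),JY)
```

```text
cur yaw 178.56 -> 178.6 shift mm [-166.7  199.3    1.6] rot [ 0.02  0.03 -0.04]
```

Request:
jog_arm --deltas '[-0.04,0.02,0,0,0,0,-1,-0.08,0.05,0,0,0,0,-1,-0.12,0.08,0,0,0,0,-1,-0.15,0.115,0,0,0,0,-1,-0.167,0.155,0,0,0,0,-1,-0.167,0.19,0,0,0,0,-1,-0.167,0.199,0,0,0,0,-1,-0.167,0.199,0,0,0,0,-1]'

```text
time: 54.1
tool_pos: [0.6854, 0.0749, 0.2007]
tcp_rot: [-0.031, -3.14, -0.0]
wrist_force: [0.3, -0.3, -0.2]
width: -0.001
grip_force: 0.0
```

Request:
jog_arm --deltas '[0,0,0.03,0,0,0,-1,0,0,0.07,0,0,0,-1,0,0,0.095,0,0,0,-1,0,0,0.1,0,0,0,-1,0,0,0.1,0,0,0,-1,0.02,0,0.1,0,0,0,-1,0.03,0,0.1,0,0,0,-1,0.04,0,0.1,0,0,0,-1]'

```text
time: 54.9
tool_pos: [0.6477, 0.0724, 0.1042]
tcp_rot: [0.039, 3.136, 0.001]
wrist_force: [1.8, 0.5, 1.6]
width: 0.003
grip_force: 0.8
```

Request:
jog_arm --deltas '[0.008,0,0,0,0,0,-1,0.016,0,0,0,0,0,-1,0.024,0,0,0,0,0,-1,0.032,0,0,0,0,0,-1,0.04,0,0,0,0,0,-1,0.047,0,0,0,0,0,-1,0.053,0,0,0,0,0,-1,0.058,0,0,0,0,0,-1]'

```text
time: 55.7
tool_pos: [0.5872, 0.0739, 0.101]
tcp_rot: [-0.038, -3.141, 0.0]
wrist_force: [1.6, 0.6, -0.8]
width: 0.0
grip_force: 0.4
```

Request:
jog_arm --deltas '[-0.01,0,0,0,0,0,-1,-0.01,0,-0.04,0,0,0,-1,-0.01,0,-0.08,0,0,0,-1,0,0.04,-0.1,0,0,0,1,0.02,0.085,-0.1,0,0,0,1,0.04,0.13,-0.1,0,0,0,1,0.06,0.175,-0.1,0,0,0,1,0.07,0.22,-0.1,0,0,0,1]'

```text
time: 56.5
tool_pos: [0.5226, 0.2974, 0.2017]
tcp_rot: [0.038, 3.141, 0.0]
wrist_force: [0.6, -0.0, -0.3]
width: 0.847
grip_force: 0.0
```

Request:
jog_arm --deltas '[0.02,0.02,0,0,0,7.2,1,0.02,0.03,0,0,0,7.2,1,0.02,0.03,0,0,0,7.2,1,0.02,0.03,0,0,0,7.2,1]'

```text
time: 56.9
tool_pos: [0.505, 0.3256, 0.2012]
tcp_rot: [0.234, 3.132, -0.001]
wrist_force: [0.6, -0.0, 1.0]
width: 0.999
grip_force: 0.0
```

Run:
```python
from h import *
w=cam("wrist");s,t,r=pose(); print(s["time"],t); cv2.imwrite("pics/w20.png",w["color"])
for th in (112,118): blobs(w,th,0.02,(180,0,430,310),amin=800)
plan(loc(JO,JY,-0.1,0.0922,0.025),JY-7.2)
```

```text
56.95 [0.50505103 0.32517094 0.20123151]
px [277. 268.] ctr [0.5928 0.2674] dims [201.2  51. ] yaw 88.56
px [242. 232.] ctr [0.5431 0.2408] dims [38.6 33.1] yaw 88.81
px [334. 181.] ctr [0.5118 0.3369] dims [104.5  38. ] yaw -8.9
px [274. 268.] ctr [0.5929 0.2673] dims [201.2  50.7] yaw 88.64
px [242. 232.] ctr [0.5431 0.2409] dims [38.6 33.1] yaw 88.81
px [333. 182.] ctr [0.5118 0.3369] dims [104.5  37.9] yaw -8.9
cur yaw 171.41 -> 171.4 shift mm [-15.5  12.1 176.2] rot [-0.03  0.02  0.01]
```

Request:
jog_arm --deltas '[-0.0155,0.0125,0.04,0,0,0.2,1,-0.0155,0.0125,0.08,0,0,0.2,1,-0.0155,0.0125,0.12,0,0,0.2,1,-0.0155,0.0125,0.15,0,0,0.2,1,-0.0155,0.0125,0.17,0,0,0.2,1,-0.0155,0.0125,0.176,0,0,0.2,1,-0.0155,0.0125,0.176,0,0,0.2,0.3,-0.0155,0.0125,0.176,0,0,0.2,0.1]'

```text
time: 57.75
tool_pos: [0.5227, 0.3361, 0.0266]
tcp_rot: [0.242, 3.13, 0.002]
wrist_force: [0.4, 0.4, 0.1]
width: 0.689
grip_force: 0.0
```

Request:
jog_arm --deltas '[0,0,0,0,0,0,0,0,0,0,0,0,0,-1,0,0,0,0,0,0,-1,0,0,0,0,0,0,-1,0,0,0,0,0,0,-1]' --squeeze 50

```text
time: 58.25
tool_pos: [0.5227, 0.3363, 0.0276]
tcp_rot: [0.24, 3.129, 0.001]
wrist_force: [-0.4, -3.0, 6.6]
width: 0.45
grip_force: 51.4
```

Run:
```python
from h import *
s,t,r=pose(); print(s["time"],t,s["width"],s["wrist_force"])
plan(loc(JO,JY,-0.105,0.086,0.0255),JY)
```

```text
58.25 [0.52270815 0.33631339 0.0275859 ] 0.4504829698126936 [-0.40802822 -3.02610126  6.63333249]
cur yaw 171.23 -> 178.6 shift mm [ 4.3 -8.4  2.1] rot [ 0.05  0.17 -7.37]
```

Request:
jog_arm --deltas '[0.004,-0.001,0,0,0,-1,-1,0.005,-0.003,-0.0005,0,0,-3,-1,0.005,-0.005,-0.0005,0,0,-5,-1,0.005,-0.008,-0.0005,0,0,-7.3,-1,0.005,-0.008,-0.0005,0,0,-7.3,-1]'

```text
time: 58.75
tool_pos: [0.5161, 0.3303, 0.0276]
tcp_rot: [0.04, 3.138, 0.004]
wrist_force: [-0.9, 1.3, 5.9]
width: 0.448
grip_force: 51.4
```

Request:
jog_arm --deltas '[-0.002,0,0,0,0,0,-1,-0.004,0,0,0,0,0,-1,-0.006,0,0,0,0,0,-1,-0.0075,0,0,0,0,0,-1]'

```text
time: 59.15
tool_pos: [0.5209, 0.3297, 0.0276]
tcp_rot: [-0.042, -3.138, -0.001]
wrist_force: [-8.5, 1.0, 13.7]
width: 0.453
grip_force: 52.2
```

Request:
jog_arm --deltas '[-0.0015,0,-0.0005,0,0,0,-1,-0.003,0,-0.0005,0,0,0,-1,-0.0045,0,-0.0005,0,0,0,-1]'

```text
time: 59.45
tool_pos: [0.5254, 0.3294, 0.0275]
tcp_rot: [-0.042, -3.138, -0.001]
wrist_force: [-12.5, 1.3, 12.8]
width: 0.449
grip_force: 52.1
```

Request:
jog_arm --deltas '[0.002,0,0,0,0,0,1,0.002,0,0,0,0,0,1,0.002,0,0,0,0,0,1,0.002,0,0,0,0,0,1,0.002,0,-0.04,0,0,0,1,0.04,0,-0.06,0,0,0,-1,0.08,0,-0.06,0,0,0,-1,0.095,0,-0.06,0,0,0,-1]'

```text
time: 60.25
tool_pos: [0.4295, 0.3308, 0.0865]
tcp_rot: [-0.04, -3.14, 0.001]
wrist_force: [-0.1, 0.1, 0.3]
width: 0.514
grip_force: 0.0
```

Request:
jog_arm --deltas '[0,0,0,0,0,0,-1,0,0,0,0,0,0,-1,0,0,0.03,0,0,0,-1,0,0,0.055,0,0,0,-1,0,0,0.061,0,0,0,-1]'

```text
time: 60.75
tool_pos: [0.4316, 0.3297, 0.0222]
tcp_rot: [-0.042, -3.138, 0.005]
wrist_force: [-0.6, -0.1, -0.2]
width: 0.003
grip_force: 0.0
```

Run:
```python
from h import *
s,t,r=pose(); print(s["time"],t,s["width"],s["wrist_force"])
plan(loc(JO,JY,-0.171,0.085,0.0255),JY)
```

```text
60.75 [0.43155154 0.32970694 0.02223947] 0.003337105482354817 [-0.55187195 -0.0859491  -0.19859781]
cur yaw 178.46 -> 178.6 shift mm [-19.6   0.1  -3.3] rot [-0.18 -0.22 -0.14]
```

Request:
jog_arm --deltas '[-0.008,0,-0.001,0,0,0,-1,-0.013,0,-0.001,0,0,0,-1,-0.017,0,-0.001,0,0,0,-1,-0.019,0,-0.001,0,0,0,-1,-0.0205,0,-0.001,0,0,0,-1,-0.022,0,-0.001,0,0,0,-1]'

```text
time: 61.35
tool_pos: [0.4505, 0.3313, 0.0276]
tcp_rot: [-0.044, -3.133, -0.0]
wrist_force: [-19.2, 4.2, 15.3]
width: -0.005
grip_force: 9.9
```

Request:
jog_arm --deltas '[-0.001,0,0,0,0,0,-1,-0.002,0,0,0,0,0,-1]'

```text
time: 61.55
tool_pos: [0.4505, 0.3312, 0.0275]
tcp_rot: [-0.044, -3.13, 0.001]
wrist_force: [-23.9, 4.0, 17.4]
width: 0.0
grip_force: 12.2
```

Request:
jog_arm --deltas '[0.012,0,0,0,0,0,-1,0.012,0,-0.05,0,0,0,-1,0.012,0,-0.1,0,0,0,-1,0.012,-0.04,-0.15,0,0,0,-1,0.012,-0.085,-0.18,0,0,0,-1,0.012,-0.13,-0.18,0,0,0,-1,0.0,-0.175,-0.18,0,0,0,-1,-0.02,-0.22,-0.18,0,0,0,-1]'

```text
time: 62.35
tool_pos: [0.4691, 0.1133, 0.2089]
tcp_rot: [0.039, 3.136, 0.001]
wrist_force: [1.0, 1.1, 0.6]
width: -0.005
grip_force: 0.0
```

Request:
jog_arm --deltas '[-0.02,-0.035,0,0,0,0,-1,-0.02,-0.08,0,0,0,0,-1,-0.02,-0.12,0,0,0,0,-1,-0.02,-0.15,0,0,0,0,-1,-0.02,-0.15,0,0,0,0,-1]'

```text
time: 62.85
tool_pos: [0.4853, -0.0391, 0.2077]
tcp_rot: [0.048, 3.138, -0.003]
wrist_force: [0.1, 0.3, 0.6]
width: 0.005
grip_force: 0.0
```

```bash
cat > chk.py <<'E'
from h import *
c=cam("top"); s,t,r=pose(); print(s["time"],t); g=c["color"].astype(int); m=(g.min(2)>175).astype(np.uint8); m[:182]=0;m[225:]=0;m[:,:185]=0;m[:,250:]=0
cs,_=cv2.findContours(m,0,1)
for q in cs:
    if cv2.contourArea(q)<100: continue
    w=ray(c,cv2.boxPoints(cv2.minAreaRect(q)),0.02)-JO; a=np.radians(JY)
    print((np.c_[w[:,0]*np.cos(a)+w[:,1]*np.sin(a),-w[:,0]*np.sin(a)+w[:,1]*np.cos(a)]*1000).round(0).tolist())
for x in (199,204,208,230,235,239): print(x,g[150:160,x].min(1))
P=[];k=c["color"][135:190,275:310].max(2);nn,l,st,ce=cv2.connectedComponentsWithStats((k<60).astype(np.uint8));print([(st[i,4],ce[i]+[275,135]) for i in range(1,nn) if st[i,4]>15])
E
python3 chk.py
python3 - <<'E'
from h import *
plan(loc(JO,JY,-0.1,-0.1666,0.102),JY)
E
```

```text
62.9 [ 0.48527719 -0.03742539  0.20755712]
[[-75.0, 20.0], [-73.0, -18.0], [-131.0, -22.0], [-133.0, 16.0]]
[[-158.0, 104.0], [-76.0, 104.0], [-77.0, 66.0], [-160.0, 66.0]]
199 [ 80  80  83  90  74 184 211 210 207 209]
204 [ 79  81  82  88  44 188 214 206 204 206]
208 [ 80  83  79  82  42 189 215 207 207 207]
230 [ 78  79  77  79  82  56 127 193 203 204]
235 [ 79  80  78  79  80  67  83 177 200 197]
239 [ 78  81  85  78  79  83  46 178 206 204]
[(np.int32(50), array([308.2 , 168.58])), (np.int32(82), array([292.1097561 , 170.95121951]))]
cur yaw 178.28 -> 178.6 shift mm [-27.  114.3 105.6] rot [-0.03  0.15 -0.32]
```

Run:
```python
from h import *
c=cam("top"); g=c["color"].astype(float).min(2)
for x0,x1,y1 in((186,215,207),(218,247,200)):
    L=[];Rr=[]
    for y in range(184,y1):
        row=np.interp(np.arange(x0,x1,.05),np.arange(640),g[y]); ok=np.where(row>182)[0]; L.append((x0+ok[0]*.05,y));Rr.append((x0+ok[-1]*.05,y))
    for e in(L,Rr):
        e=np.array(e); k=np.polyfit(e[:,1],e[:,0],1); w=ray(c,[[np.polyval(k,184),184],[np.polyval(k,y1),y1]],.02); d=w[0]-w[1]; print(np.degrees(np.arctan2(d[1],d[0]))-JY)
s,t,r=pose();plan(loc(JO,JY,-0.1,-0.1666,0.102),JY)
```

```text
-0.9174346241794105
-0.6140721785790739
0.8704213973781288
0.9599935855820247
cur yaw 178.37 -> 178.6 shift mm [-27.3 113.1 105.4] rot [ 0.01  0.13 -0.23]
```

Both tubes are straight to within 1° and home. Throw the lever again.

Request:
jog_arm --deltas '[-0.01,0.04,0,0,0,0,-1,-0.02,0.08,0,0,0,0,-1,-0.027,0.112,0,0,0,0,-1,-0.027,0.113,0.02,0,0,0,-1,-0.027,0.113,0.06,0,0,0,-1,-0.027,0.113,0.09,0,0,0,-1,-0.027,0.113,0.105,0,0,0,-1,-0.027,0.113,0.105,0,0,0,-1]'

```text
time: 63.75
tool_pos: [0.5121, 0.078, 0.0987]
tcp_rot: [-0.038, -3.136, 0.001]
wrist_force: [-0.4, 0.2, 0.5]
width: -0.002
grip_force: 0.0
```

Request:
jog_arm --deltas '[-0.015,0,0,0,0,0,-1,-0.028,0,0,0,0,0,-1,-0.036,0,0,0,0,0,-1,-0.045,0,0,0,0,0,-1,-0.054,0,0,0,0,0,-1,-0.063,0,0,0,0,0,-1,-0.072,0,0,0,0,0,-1,-0.08,0,0,0,0,0,-1]'

```text
time: 64.55
tool_pos: [0.5951, 0.0745, 0.1011]
tcp_rot: [-0.041, -3.141, 0.0]
wrist_force: [-0.6, 0.1, 0.4]
width: 0.002
grip_force: 0.4
```

Request:
jog_arm --deltas '[-0.005,0,0,0,0,0,-1,-0.009,0,0,0,0,0,-1,-0.013,0,0,0,0,0,-1,-0.016,0,0,0,0,0,-1,-0.018,0,0,0,0,0,-1]'

```text
time: 65.05
tool_pos: [0.6126, 0.0742, 0.1013]
tcp_rot: [-0.041, -3.141, 0.0]
wrist_force: [-0.6, -0.0, 0.1]
width: -0.0
grip_force: 0.4
```

Request:
jog_arm --deltas '[-0.0015,0,0,0,0,0,-1,-0.003,0,0,0,0,0,-1,-0.0045,0,0,0,0,0,-1,-0.006,0,0,0,0,0,-1]'

```text
time: 65.45
tool_pos: [0.6144, 0.0742, 0.101]
tcp_rot: [-0.041, -3.132, 0.0]
wrist_force: [-16.0, -0.1, 11.8]
width: 0.003
grip_force: 8.1
```

Request:
jog_arm --deltas '[0.02,0,0,0,0,0,-1,0.06,0,-0.02,0,0,0,-1,0.08,-0.04,-0.06,0,0,0,-1,0.1,-0.08,-0.1,0,0,0,-1,0.1,-0.13,-0.1,0,0,0,-1,0.1,-0.18,-0.1,0,0,0,-1,0.1,-0.2,-0.1,0,0,0,-1,0.1,-0.2,-0.1,0,0,0,-1]'

```text
time: 66.25
tool_pos: [0.5138, -0.1274, 0.2025]
tcp_rot: [0.048, 3.138, -0.004]
wrist_force: [-0.6, 1.4, 0.2]
width: -0.004
grip_force: 0.0
```

```bash
python3 chk.py
```

```text
66.3 [ 0.51365075 -0.12538864  0.20203062]
[[-75.0, 20.0], [-73.0, -18.0], [-131.0, -22.0], [-133.0, 16.0]]
[[-158.0, 106.0], [-76.0, 106.0], [-78.0, 65.0], [-160.0, 66.0]]
199 [ 82  83  83  90  76 188 216 212 211 212]
204 [ 83  80  85  89  44 191 215 208 209 208]
208 [ 80  80  88  85  46 192 215 210 211 211]
230 [ 76  80  81  79  82  56 130 196 207 207]
235 [ 81  83  80  83  82  72  83 179 202 201]
239 [ 80  83  83  81  80  81  47 180 212 207]
[(np.int32(63), array([293.3015873 , 143.93650794]))]
```

Tubes home, lever fully over (knob at the same place as at its stop), robot clear. Hand in.

```bash
python3 -c "
from workcell import finish_job
print(finish_job())"
```

```text
the job is handed in; nothing more can be done
None
```

I squared both tubes on the bench in the corner, longest first, slid the long one home in the left lane and the mid one in the middle lane, threw the clamp lever fully over at 65 s, and handed the job in. Along the way the mid tube dropped in front of the jig, one of the carried tubes probably brushed the lever early, and I reopened the lever to straighten the long tube after it was knocked askew, then clamped again.

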